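# Sort power modules and seat their heat sinks

## Task

Sort the black power modules on the bench by length: stand each one inside a printed outline on the blue strip of its own size, one per outline, and set a heat sink of the same length on top of every module, fins up, squarely flush with its edges all round. Leave any spare heat sink over, and do not disturb the solder spool, the screwdriver or the flux jar.

Things in the scene. Friction and masses are not known exactly. Their poses are not given: they have to be found in the camera images.
- carrier_short: flat blue card strip for the short modules, 164 x 66 mm, 1 mm thin, stuck flat to the bench mat (no step: a module standing on it has its underside at bench level, z = 0); origin at the centre of its underside, x along the strip, z up. It carries two white printed outlines end to end, inner size 62 x 50 mm
- short_spot0 (a point): centre of a printed outline on the short strip, at bench level (z = 0), 40 mm from the strip's middle towards its own -x; axes as the strip's (x along the outline's long side)
- short_spot1 (a point): centre of a printed outline on the short strip, at bench level (z = 0), 40 mm from the strip's middle towards its own +x; axes as the strip's (x along the outline's long side)
- module_short_a: short power module: loose black potted block, 52 long (own x) x 40 wide (own y) x 24 mm high, grey-blue thermal pad on its flat top, small brass dots at the top's corners; origin at the centre of its underside; about 0.1 kg. A module may be absent
- sink_short_a: short heat sink: loose finned aluminium block, 52 long (own x) x 40 wide (own y) x 18 mm high, flat underside, fins upward running along x, flat outer sides; origin at the centre of its underside; about 0.06 kg. Either end may face either way
- module_short_b: short power module: loose black potted block, 52 long (own x) x 40 wide (own y) x 24 mm high, grey-blue thermal pad on its flat top, small brass dots at the top's corners; origin at the centre of its underside; about 0.1 kg. A module may be absent
- sink_short_b: short heat sink: loose finned aluminium block, 52 long (own x) x 40 wide (own y) x 18 mm high, flat underside, fins upward running along x, flat outer sides; origin at the centre of its underside; about 0.06 kg. Either end may face either way
- carrier_long: flat blue card strip for the long modules, 204 x 66 mm, 1 mm thin, stuck flat to the bench mat (no step: a module standing on it has its underside at bench level, z = 0); origin at the centre of its underside, x along the strip, z up. It carries two white printed outlines end to end, inner size 82 x 50 mm
- long_spot0 (a point): centre of a printed outline on the long strip, at bench level (z = 0), 50 mm from the strip's middle towards its own -x; axes as the strip's (x along the outline's long side)
- long_spot1 (a point): centre of a printed outline on the long strip, at bench level (z = 0), 50 mm from the strip's middle towards its own +x; axes as the strip's (x along the outline's long side)
- module_long_a: long power module: loose black potted block, 72 long (own x) x 40 wide (own y) x 24 mm high, grey-blue thermal pad on its flat top, small brass dots at the top's corners; origin at the centre of its underside; about 0.1 kg. A module may be absent
- sink_long_a: long heat sink: loose finned aluminium block, 72 long (own x) x 40 wide (own y) x 18 mm high, flat underside, fins upward running along x, flat outer sides; origin at the centre of its underside; about 0.06 kg. Either end may face either way
- module_long_b: long power module: loose black potted block, 72 long (own x) x 40 wide (own y) x 24 mm high, grey-blue thermal pad on its flat top, small brass dots at the top's corners; origin at the centre of its underside; about 0.1 kg. A module may be absent
- sink_long_b: long heat sink: loose finned aluminium block, 72 long (own x) x 40 wide (own y) x 18 mm high, flat underside, fins upward running along x, flat outer sides; origin at the centre of its underside; about 0.06 kg. Either end may face either way
- spool: bystander: lime green solder spool standing upright, 60 mm across, 42 mm high, origin at the centre of its underside
- screwdriver: bystander: red-handled screwdriver, 160 mm, lying on the bench, along its own x
- flux_jar: bystander: amber flux jar, 48 mm across, 45 mm high, origin at the centre of its underside
Not all that is in view belongs to the job. Leave any green look-alike of the sink_long_b alone.

How it is judged (in metres and radians):
At the end, for the whole second after the job is handed in: every module present stands flat within 6 mm (along and across) and 9 degrees of an outline of its own size, and carries a heat sink of its own length resting flat on its top, fins up, within 3.5 mm along and across and 5 degrees; all released and at rest. Spare heat sinks may be anywhere (((x of module_short_a in the frame of short_spot0 between -0.006 and 0.006 m and y of module_short_a in the frame of short_spot0 between -0.006 and 0.006 m and z of module_short_a in the frame of short_spot0 between -0.003 and 0.004 m and angle between the x axis of module_short_a and the x axis of short_spot0, either way round below 0.16 rad) or (x of module_short_a in the frame of short_spot1 between -0.006 and 0.006 m and y of module_short_a in the frame of short_spot1 between -0.006 and 0.006 m and z of module_short_a in the frame of short_spot1 between -0.003 and 0.004 m and angle between the x axis of module_short_a and the x axis of short_spot1, either way round below 0.16 rad)) and ((x of sink_short_a in the frame of module_short_a between -0.0035 and 0.0035 m and y of sink_short_a in the frame of module_short_a between -0.0035 and 0.0035 m and z of sink_short_a in the frame of module_short_a between 0.021 and 0.027 m and angle between the x axis of sink_short_a and the x axis of module_short_a, either way round below 0.087 rad and angle between sink_short_a's own z axis and vertical below 0.1 rad) or (x of sink_short_b in the frame of module_short_a between -0.0035 and 0.0035 m and y of sink_short_b in the frame of module_short_a between -0.0035 and 0.0035 m and z of sink_short_b in the frame of module_short_a between 0.021 and 0.027 m and angle between the x axis of sink_short_b and the x axis of module_short_a, either way round below 0.087 rad and angle between sink_short_b's own z axis and vertical below 0.1 rad)) and angle between each of module_short_a, module_short_b, module_long_a, module_long_b's own z axis and vertical below 0.08 rad and linear speed of each of module_short_a, module_short_b, module_long_a, module_long_b, sink_short_a, sink_short_b, sink_long_a, sink_long_b below 0.02 m/s and ((x of module_short_b in the frame of short_spot0 between -0.006 and 0.006 m and y of module_short_b in the frame of short_spot0 between -0.006 and 0.006 m and z of module_short_b in the frame of short_spot0 between -0.003 and 0.004 m and angle between the x axis of module_short_b and the x axis of short_spot0, either way round below 0.16 rad) or (x of module_short_b in the frame of short_spot1 between -0.006 and 0.006 m and y of module_short_b in the frame of short_spot1 between -0.006 and 0.006 m and z of module_short_b in the frame of short_spot1 between -0.003 and 0.004 m and angle between the x axis of module_short_b and the x axis of short_spot1, either way round below 0.16 rad)) and ((x of sink_short_a in the frame of module_short_b between -0.0035 and 0.0035 m and y of sink_short_a in the frame of module_short_b between -0.0035 and 0.0035 m and z of sink_short_a in the frame of module_short_b between 0.021 and 0.027 m and angle between the x axis of sink_short_a and the x axis of module_short_b, either way round below 0.087 rad and angle between sink_short_a's own z axis and vertical below 0.1 rad) or (x of sink_short_b in the frame of module_short_b between -0.0035 and 0.0035 m and y of sink_short_b in the frame of module_short_b between -0.0035 and 0.0035 m and z of sink_short_b in the frame of module_short_b between 0.021 and 0.027 m and angle between the x axis of sink_short_b and the x axis of module_short_b, either way round below 0.087 rad and angle between sink_short_b's own z axis and vertical below 0.1 rad)) and ((x of module_long_a in the frame of long_spot0 between -0.006 and 0.006 m and y of module_long_a in the frame of long_spot0 between -0.006 and 0.006 m and z of module_long_a in the frame of long_spot0 between -0.003 and 0.004 m and angle between the x axis of module_long_a and the x axis of long_spot0, either way round below 0.16 rad) or (x of module_long_a in the frame of long_spot1 between -0.006 and 0.006 m and y of module_long_a in the frame of long_spot1 between -0.006 and 0.006 m and z of module_long_a in the frame of long_spot1 between -0.003 and 0.004 m and angle between the x axis of module_long_a and the x axis of long_spot1, either way round below 0.16 rad)) and ((x of sink_long_a in the frame of module_long_a between -0.0035 and 0.0035 m and y of sink_long_a in the frame of module_long_a between -0.0035 and 0.0035 m and z of sink_long_a in the frame of module_long_a between 0.021 and 0.027 m and angle between the x axis of sink_long_a and the x axis of module_long_a, either way round below 0.087 rad and angle between sink_long_a's own z axis and vertical below 0.1 rad) or (x of sink_long_b in the frame of module_long_a between -0.0035 and 0.0035 m and y of sink_long_b in the frame of module_long_a between -0.0035 and 0.0035 m and z of sink_long_b in the frame of module_long_a between 0.021 and 0.027 m and angle between the x axis of sink_long_b and the x axis of module_long_a, either way round below 0.087 rad and angle between sink_long_b's own z axis and vertical below 0.1 rad)) and ((x of module_long_b in the frame of long_spot0 between -0.006 and 0.006 m and y of module_long_b in the frame of long_spot0 between -0.006 and 0.006 m and z of module_long_b in the frame of long_spot0 between -0.003 and 0.004 m and angle between the x axis of module_long_b and the x axis of long_spot0, either way round below 0.16 rad) or (x of module_long_b in the frame of long_spot1 between -0.006 and 0.006 m and y of module_long_b in the frame of long_spot1 between -0.006 and 0.006 m and z of module_long_b in the frame of long_spot1 between -0.003 and 0.004 m and angle between the x axis of module_long_b and the x axis of long_spot1, either way round below 0.16 rad)) and ((x of sink_long_a in the frame of module_long_b between -0.0035 and 0.0035 m and y of sink_long_a in the frame of module_long_b between -0.0035 and 0.0035 m and z of sink_long_a in the frame of module_long_b between 0.021 and 0.027 m and angle between the x axis of sink_long_a and the x axis of module_long_b, either way round below 0.087 rad and angle between sink_long_a's own z axis and vertical below 0.1 rad) or (x of sink_long_b in the frame of module_long_b between -0.0035 and 0.0035 m and y of sink_long_b in the frame of module_long_b between -0.0035 and 0.0035 m and z of sink_long_b in the frame of module_long_b between 0.021 and 0.027 m and angle between the x axis of sink_long_b and the x axis of module_long_b, either way round below 0.087 rad and angle between sink_long_b's own z axis and vertical below 0.1 rad))); the robot touches nothing.
It fails at once if the solder spool is pushed more than 2 cm from its place (distance of spool from where it was at the start of the episode above 0.02 m).
It fails at once if the screwdriver is pushed more than 2 cm from its place (distance of screwdriver from where it was at the start of the episode above 0.02 m).
It fails at once if the flux jar is pushed more than 2 cm from its place (distance of flux_jar from where it was at the start of the episode above 0.02 m).
Of module_short_a, module_short_b, module_long_a, module_long_b only 3 to 4 are there at a start; the rules pass over those that are not, and their reading is None.
At some moment in a run one of module_short_a, module_short_b, module_long_a, module_long_b may be knocked a few centimetres aside while the robot is not near it.
Once in a run the grip may slacken for a moment while it holds something.
It also fails if it takes over 210 s, if anything falls off the work surface, if the arm or the gripper's body presses on something with over 40 N, if the wrist force passes 120 N, or if a joint passes its speed limit or range.

## Robot

A 6-joint arm with a two-finger parallel gripper is mounted at the origin on the work surface. World frame = base frame: x ahead of the robot, y to its left, z up, the work surface at z = 0. Lengths are in m, angles in degrees, forces in N, time in s.
With the tool pointing down it reaches from about 0.4 to 0.825 m from the base axis. Payload 7 kg.
Tool frame: the origin (TCP) lies at the very end of the fingers, on their centre line; the grasp point (between the pads) lies 19 mm behind it (ctrl.tcp_to_grasp is the distance from the TCP to the grasp point, in m); z points along the fingers, x is the direction in which the jaws open and shut, and the axes are right-handed (so a half turn about z gives the same grasp; the last joint's range is limited). The gripper opens to 88 mm and grips with 3 to 60 N. Pads are 19 mm wide; open, the fingers measure 130 mm over their backs; the gripper's body (78 mm by 193 mm) begins 47 mm behind the grasp point.
Start: joints at [-49.555, 20.546, 0.682, 0, -70.136, -16.507], TCP at [0.274, -0.617, 0.227] pointing down, gripper open.
Joint ranges: [-176.03, 176.03], [-82.01, 121.73], [-58.28, 71.71], [-173.87, 95.51], [-174.79, -0.11], [-173.66, 173.66]. Speed limits (degrees/s): [136.94, 136.94, 172.46, 180, 180, 180].

## Interface

Orientations are given as [roll, pitch, yaw] about the fixed x, y, z axes, in that order (R = Rz(yaw) Ry(pitch) Rx(roll)).
In Python, from plant import sensors, vision, ticket, ctrl gives the robot as it stands. The module is installed in compiled form; this text tells all that it offers.
- The arm moves only by the tool drive_tool, never from a script. Its argument "moves" is a list of rows, each a list of 6 numbers: the shift along the tool's x, y, z in units of 0.15 m (1.0 is 0.15 m), then the turn, a rotation vector about the tool's x, y, z in units of 60 degrees (1.0 is 60 degrees). In form: [[dx, dy, dz, rx, ry, rz], ...]. A call has 1 to 8 rows; each row is the pose to reach, as a shift and turn from the pose measured when the call began, along the tool's axes at that moment; what a row does not reach only later rows make up. A row lasts 1/10 s, in which the tool goes at most 50 mm and 8.59 degrees, less where a joint would pass 70% of its speed; a pose out of reach is approached as far as the arm can. A call with a number of a shift or a turn outside -1 to 1 is refused whole. A call with a gripper value outside its range is refused whole. "fingers" is the opening, from -1 (shut) to 1 (fully open), set as the call begins (left out, the last holds). The fingers move at their own pace and stop on an object; the grip force is fixed at half the most. Time passes only in rows, so rows that repeat a pose let the fingers close. It gives the time, the measured TCP pose, the force and the opening at its end, in the units of the state.
- sensors.get_obs(): the state, without advancing time (a new reading comes with each control period).
- vision.snapshot(name): name is "side" or "top" or "wrist"; returns a dict with "pixels" (480x640x3 uint8, red, green, blue), "fx", "fy", "cx", "cy" (pixels), "R" (3x3) and "t" (3): a world point X has camera coordinates R X + t. Camera axes: x right, y down, z forward; pixel columns grow to the right and rows downward; lengths in m; the calibration is good to about 2 mm. A picture is of the moment at which its call begins. There is no depth.
- ticket.close_job(): hands the job in, once; it reports no verdict.
The state is a dict: "clock": time; "joint_pos": joint angles; "qvel": joint speeds; "tau": joint torques, N m; "tool_pos": TCP position; "orientation": TCP orientation; "force": force on the tool from outside, world axes, zero at the start; "moment": the same for the moment, N m; "opening": finger opening in m.
Only numpy, scipy, OpenCV 4.12 (cv2) and the standard library are available. Lean on these libraries where they do the work, as an engineer would, in place of code of your own. Each camera call takes 0.05 s, during which the arm holds its last target.

## Working session

There is one attempt and no reset: what is moved stays moved. The work goes in short steps, Python scripts to look and compute and a tool call to move; the robot and the scene stay as the last step left them, time stands still between calls to the robot, and variables do not carry over. Pictures are saved under pics/ and viewed, and the job is handed in when it is done.

Besides the shell and the picture viewer there is one more tool, called after ">>>" by a JSON object that holds its "fn" and its "kwargs". drive_tool: Moves the arm, as the interface text tells. Shifts and turns lie within -1 to 1; 1 stands for 0.15 m of shift or 60 degrees of turn. Its arguments: {"type":"object","properties":{"moves":{"type":"array"},"fingers":{"type":"number"}},"required":["moves"]}

```bash
mkdir -p pics; ls
cat > h.py <<'E'
import numpy as np, cv2
from plant import sensors, vision, ticket, ctrl
def snap(n,save=None):
    s=vision.snapshot(n)
    if save: cv2.imwrite('pics/'+save+'.png',cv2.cvtColor(s['pixels'],cv2.COLOR_RGB2BGR))
    return s
def ray(s,u,v,z):
    R=np.array(s['R']);t=np.array(s['t']);c=-R.T@t
    d=R.T@np.array([(u-s['cx'])/s['fx'],(v-s['cy'])/s['fy'],1.])
    return c+d*(z-c[2])/d[2]
def proj(s,X):
    p=np.array(s['R'])@np.array(X)+np.array(s['t'])
    return p[0]/p[2]*s['fx']+s['cx'],p[1]/p[2]*s['fy']+s['cy']
E
python3 - <<'E'
from h import *
for n in ['top','side','wrist']:
    s=snap(n,n+'0'); print(n,s['fx'],s['cx'],s['cy'],-np.array(s['R']).T@np.array(s['t']),np.round(np.array(s['R']),3).tolist())
print(sensors.get_obs(), ctrl.tcp_to_grasp)
E
```

```text
pics
top 622.0480217792128 314.86168798664045 236.14990467300808 [ 0.33851732 -0.06987498  1.70966298] [[-0.014, -1.0, -0.01], [-0.987, 0.015, -0.159], [0.159, 0.007, -0.987]]
side 515.3949348777284 315.1681240727757 237.8216182322236 [0.397192   0.79554299 0.69598918] [[-0.967, -0.254, 0.009], [-0.16, 0.58, -0.799], [0.198, -0.774, -0.601]]
wrist 343.167244295592 316.1034997163791 245.14835774463094 [ 0.20944053 -0.64425607  0.38447733] [[-0.406, 0.914, 0.002], [0.883, 0.392, 0.257], [0.234, 0.107, -0.966]]
{'clock': 0.15, 'joint_pos': array([-4.95555725e+01,  2.05811901e+01,  6.46252283e-01, -1.34369391e-02,
       -7.01384621e+01, -1.65063931e+01]), 'qvel': array([ 0.00744773, -0.09891905,  0.01909309,  0.10545135, -0.03264024,
       -0.0580648 ]), 'tau': array([-1.79245886e-03, -5.83275032e+01,  2.93292171e+01,  7.00117216e+00,
        8.74763267e-03, -1.18139146e-04]), 'tool_pos': array([ 0.27368565, -0.61660987,  0.22585417]), 'orientation': array([-1.79991257e+02, -7.39644068e-02,  1.13933455e+02]), 'force': array([-0.29540509,  0.26748009,  0.27094073]), 'moment': array([-0.00792655,  0.0147805 ,  0.0429401 ]), 'opening': 0.08757217494498007} 0.0188
```

View pics/top0.png

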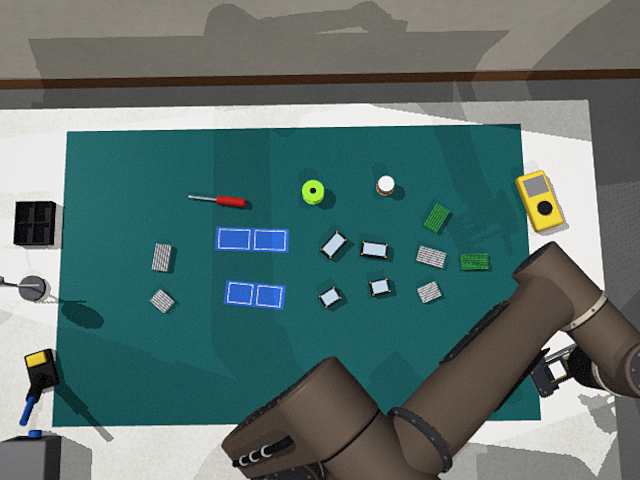

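View pics/side0.png

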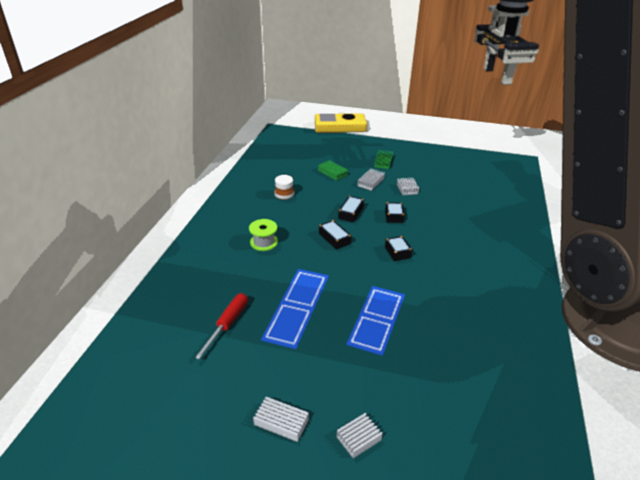

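View pics/wrist0.png

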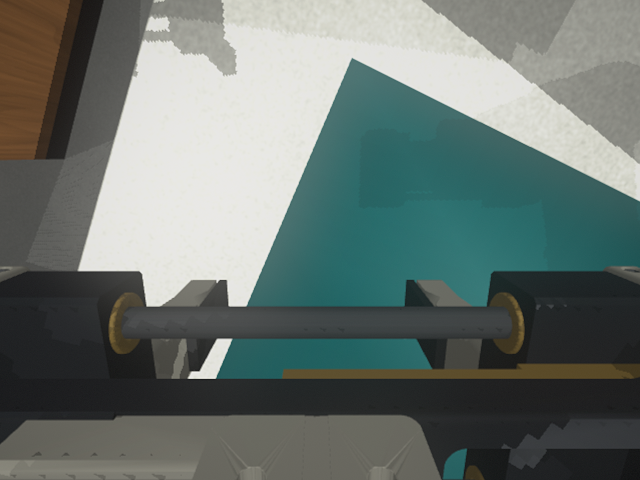

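The top view shows four black modules with pale pads: long at (334,244) and (375,249), short at (330,297) and (380,286). The grey sinks are long at (162,257) and (431,257), short at (162,301) and (429,292). The green look-alikes are at (436,217) and (475,262) and will be left alone. The strips are long at (252,240) and short at (255,295). I'll measure all of them now.

```bash
cat > det.py <<'E'
from h import *
def blobs(s,kind,amin=60,roi=None):
    im=s['pixels'];hsv=cv2.cvtColor(im,cv2.COLOR_RGB2HSV);H,S,V=[hsv[...,i].astype(int) for i in range(3)]
    if kind=='strip': m=(H>105)&(H<125)&(S>150)&(V>90)
    if kind=='pad': m=(H>95)&(H<125)&(S>15)&(S<110)&(V>120)
    if kind=='sink': m=(S<40)&(V>70)
    if kind=='black': m=(V<45)
    m=m.astype(np.uint8)*255
    if roi is not None:
        k=np.zeros_like(m);x0,y0,x1,y1=roi;k[y0:y1,x0:x1]=1;m*=k
    if kind in('sink','strip'): m=cv2.morphologyEx(m,cv2.MORPH_CLOSE,np.ones((5,5)))
    cs,_=cv2.findContours(m,cv2.RETR_EXTERNAL,cv2.CHAIN_APPROX_NONE)
    return [c for c in cs if cv2.contourArea(c)>amin],m
E
python3 - <<'E'
from det import *
T=snap('top');S=snap('side')
for n,s,roi in [('top',T,(110,150,515,330)),('side',S,(180,120,520,470))]:
  for k in ['strip','pad','sink']:
    cs,m=blobs(s,k,40,roi)
    for c in cs:
        r=cv2.minAreaRect(c);z={'strip':0.001,'pad':.024,'sink':.018}[k]
        P=np.array([ray(s,*p,z)[:2]*1000 for p in c[:,0]],np.float32)
        R=cv2.minAreaRect(P)
        print(n,k,np.round(r[0]),'world',np.round(R[0]),np.round(R[1]),round(R[2]))
im=cv2.cvtColor(T['pixels'],cv2.COLOR_RGB2BGR)[180:330,110:510]
cv2.imwrite('pics/topc.png',cv2.resize(im,None,fx=2,fy=2,interpolation=cv2.INTER_CUBIC))
E
```

```text
top strip [254. 294.] world [454. 112.] [165.  66.] 84
top strip [252. 239.] world [607. 119.] [205.  67.] 87
top pad [330. 297.] world [444. -94.] [32. 41.] 31
top pad [380. 286.] world [ 470. -230.] [31. 41.] 12
top pad [374. 249.] world [ 572. -218.] [61. 32.] 82
top pad [333. 244.] world [ 587. -107.] [32. 62.] 47
top sink [329. 296.] world [445. -94.] [27. 44.] 33
top sink [162. 301.] world [439. 361.] [55. 43.] 48
top sink [429. 292.] world [ 453. -364.] [42. 56.] 23
top sink [380. 286.] world [ 470. -231.] [33. 43.] 10
top sink [431. 256.] world [ 550. -373.] [74. 43.] 72
top sink [161. 257.] world [559. 366.] [43. 74.] 82
top sink [374. 248.] world [ 575. -220.] [63. 29.] 82
top sink [333. 244.] world [ 589. -106.] [28. 63.] 48
top sink [385. 185.] world [ 751. -255.] [50. 55.] 44
side strip [375. 319.] world [452. 110.] [166.  67.] 83
side strip [294. 308.] world [606. 117.] [206.  67.] 87
side pad [359. 434.] world [438. 369.] [59. 47.] 49
side pad [280. 418.] world [555. 373.] [51. 75.] 82
side pad [209. 342.] world [718. 263.] [77.  7.] 82
side pad [370. 333.] world [455.
[... 340 characters left out ...]
ad [394. 208.] world [ 467. -231.] [31. 44.] 8
side pad [351. 204.] world [ 569. -220.] [63. 32.] 81
side pad [408. 186.] world [ 449. -341.] [50. 77.] 16
side pad [370. 178.] world [ 548. -351.] [98. 47.] 77
side sink [359. 434.] world [438. 365.] [59. 47.] 48
side sink [281. 418.] world [556. 369.] [50. 76.] 82
side sink [209. 342.] world [721. 258.] [78.  6.] 83
side sink [264. 241.] world [725. -37.] [42. 38.] 20
side sink [408. 186.] world [ 450. -351.] [49. 72.] 24
side sink [284. 187.] world [ 752. -263.] [ 47. 116.] 18
side sink [371. 179.] world [ 546. -359.] [93. 50.] 72
side sink [435. 130.] world [ 410. -706.] [505. 195.] 0
side sink [247. 176.] world [ 866. -380.] [408. 598.] 27
```

View pics/topc.png

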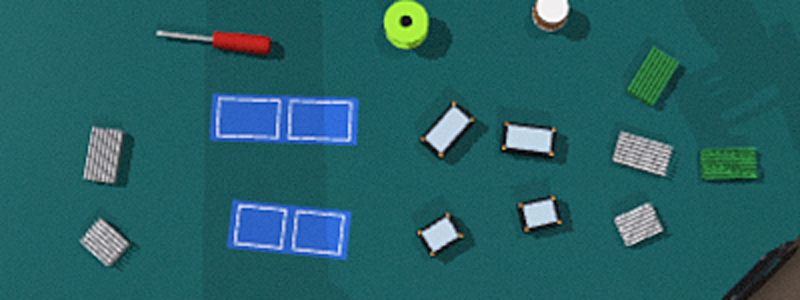

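```bash
cat > go.py <<'E'
import sys
from h import *
from scipy.spatial.transform import Rotation as Rn
# go.py x y z yaw [x y z yaw ...] in mm/deg: prints the rows needed, call by call
def plan(p,R,x,y,z,psi):
    G=Rn.from_euler('xyz',[180,0,psi],degrees=True)
    out=[]
    for _ in range(8):
        d=R.inv().apply(np.array([x,y,z])/1000-p)/.15
        r=np.degrees((R.inv()*G).as_rotvec())/60
        f=max(1,np.abs(d).max(),np.abs(r).max())
        row=np.round(np.r_[d,r]/f,3)
        n=max(np.linalg.norm(row[:3])*3,np.linalg.norm(row[3:])*60/8.59)
        out.append((row.tolist(),int(np.ceil(n))))
        p=p+R.apply(row[:3]*.15);R=R*Rn.from_rotvec(np.radians(row[3:]*60))
        if f==1: break
    return out,p,R
if __name__=='__main__':
    o=sensors.get_obs();p=np.array(o['tool_pos']);R=Rn.from_euler('xyz',o['orientation'],degrees=True)
    print('t',round(o['clock'],2),'tcp',np.round(p*1000,1),np.round(o['orientation'],1),'open',round(o['opening']*1000,1))
    a=list(map(float,sys.argv[1:]))
    for i in range(0,len(a),4):
        out,p,R=plan(p,R,*a[i:i+4])
        print('->',a[i:i+4])
        for r,n in out: print('  ',r,'rows>=',n)
E
python3 go.py 530 -91 300 172
```

```text
t 0.25 tcp [ 273.8 -616.7  226.1] [-180.    -0.   113.9] open 87.9
-> [530.0, -91.0, 300.0, 172.0]
   [0.842, 1.0, -0.165, 0.0, -0.0, -0.324] rows>= 4
   [0.377, 1.0, -0.134, 0.0, -0.0, -0.265] rows>= 4
   [0.083, 1.0, -0.126, 0.0, -0.0, -0.249] rows>= 4
   [-0.093, 0.512, -0.066, 0.001, -0.001, -0.13] rows>= 2
```

>>> {"fn": "drive_tool", "kwargs": {"moves": [[0.842,1,-0.165,0,0,-0.324],[0.842,1,-0.165,0,0,-0.324],[0.842,1,-0.165,0,0,-0.324],[0.842,1,-0.165,0,0,-0.324]]}}

```text
clock: 0.65
tool_pos: [0.36, -0.4387, 0.2511]
orientation: [180.0, -0.0, 133.4]
force: [1.7, -0.1, -0.6]
opening: 0.0877
```

>>> {"fn": "drive_tool", "kwargs": {"moves": [[0.377,1,-0.134,0,0,-0.265],[0.377,1,-0.134,0,0,-0.265],[0.377,1,-0.134,0,0,-0.265],[0.377,1,-0.134,0,0,-0.265]]}}

```text
clock: 1.05
tool_pos: [0.4317, -0.2913, 0.2724]
orientation: [179.9, 0.1, 149.5]
force: [-0.6, -1.8, 0.4]
opening: 0.0877
```

>>> {"fn": "drive_tool", "kwargs": {"moves": [[0.083,1,-0.126,0,0,-0.249],[0.083,1,-0.126,0,0,-0.249],[0.083,1,-0.126,0,0,-0.249],[0.083,1,-0.126,0,0,-0.249]]}}

```text
clock: 1.45
tool_pos: [0.4991, -0.1523, 0.2922]
orientation: [179.9, 0.2, 164.7]
force: [-1.1, -0.1, -0.6]
opening: 0.0877
```

```bash
python3 go.py 530 -91 300 172
```

```text
t 1.45 tcp [ 499.1 -152.3  292.2] [179.9   0.2 164.7] open 87.7
-> [530.0, -91.0, 300.0, 172.0]
   [-0.091, 0.448, -0.051, 0.001, 0.003, -0.122] rows>= 2
```

Motion follows well, with a slight lag.

>>> {"fn": "drive_tool", "kwargs": {"moves": [[-0.09,0.45,-0.05,0,0,-0.12],[-0.09,0.45,-0.05,0,0,-0.12],[-0.09,0.45,-0.05,0,0,-0.12],[-0.09,0.45,-0.05,0,0,-0.12]]}}

```text
clock: 1.85
tool_pos: [0.5298, -0.0907, 0.2995]
orientation: [179.9, 0.2, 171.9]
force: [0.3, -0.0, -0.2]
opening: 0.0878
```

Run:
```python
from det import *
W=snap('wrist','w1');T=snap('top');S=snap('side')
print(sensors.get_obs()['tool_pos'])
L={}
for n,s in [('w',W),('t',T),('s',S)]:
    cs,m=blobs(s,'pad',40 if n!='w' else 300,(110,150,515,330) if n=='t' else ((0,0,640,275) if n=='w' else (180,200,520,260)))
    for c in cs:
        P=np.array([ray(s,*p,.024)[:2]*1000 for p in c[:,0]],np.float32); R=cv2.minAreaRect(P)
        print(n,np.round(cv2.minAreaRect(c)[0],1),np.round(R[0],1),np.round(R[1],1),round(R[2],1))
        L.setdefault(n,[]).append((R[0],cv2.minAreaRect(c)[0]))
# heights by intersecting rays
def cd(s,u):
    R=np.array(s['R']);c=-R.T@np.array(s['t']);d=R.T@np.array([(u[0]-s['cx'])/s['fx'],(u[1]-s['cy'])/s['fy'],1]);return c,d/np.linalg.norm(d)
for b,sb in (('s',S),('w',W)):
  for Rt,ut in L['t']:
    for Rs,us in L.get(b,[]):
        if np.hypot(Rt[0]-Rs[0],Rt[1]-Rs[1])<15:
            c1,d1=cd(T,ut);c2,d2=cd(sb,us)
            A=np.c_[d1,-d2];k=np.linalg.lstsq(A,c2-c1,rcond=None)[0]
            a=c1+d1*k[0];e=c2+d2*k[1];print('tri t+'+b,np.round((a+e)*500,1),'gap',np.round(np.linalg.norm(a-e)*1000,1))
```

```text
[ 0.52938601 -0.09164997  0.29972388]
t [329.5 296.7] [443.4 -94.3] [31.9 41. ] 31.0
t [379.5 286.1] [ 469.9 -230.3] [31.5 40.9] 12.4
t [374.  248.9] [ 572.  -218.2] [61.5 31.5] 81.9
s [398.3 244. ] [441.4 -96.3] [31.9 42.4] 29.8
s [260. 241.] [729.5 -27. ] [25.9 30. ] 19.1
s [334.5 230. ] [ 584.6 -108.9] [32.3 62.7] 46.7
s [394.5 208. ] [ 467.4 -231.5] [30.6 44. ] 8.3
s [350.8 204.8] [ 569.8 -217.5] [58.2 32.1] 81.4
tri t+s [442.1 -94.3  24.9] gap 2.4
tri t+s [ 468.7 -230.1   25.2] gap 2.5
tri t+s [ 570.9 -218.4   23.5] gap 2.3
```

View pics/w1.png

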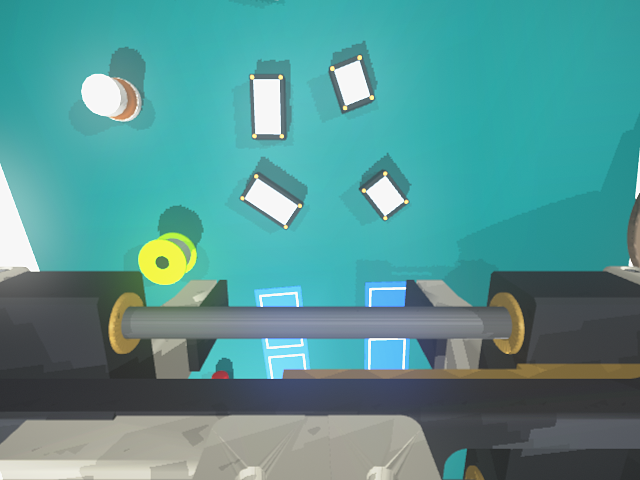

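The wrist view shows long modules at (268,105) and (272,200), and short ones at (352,83) and (384,195). The pads read as nearly white here, so I'll switch to a low-saturation mask.

```bash
cat > wl.py <<'E'
from det import *
# wl.py name z_mm : measure pale blobs (pads / sinks) in wrist view on plane z
def wpale(s,z,amin=400,rmax=272,close=7,smax=70,vmin=140):
    hsv=cv2.cvtColor(s['pixels'],cv2.COLOR_RGB2HSV);S=hsv[...,1];V=hsv[...,2]
    m=((S<smax)&(V>vmin)).astype(np.uint8)*255;m[rmax:]=0
    m=cv2.morphologyEx(m,cv2.MORPH_CLOSE,np.ones((close,close)));m=cv2.morphologyEx(m,cv2.MORPH_OPEN,np.ones((5,5)))
    out=[]
    for c in cv2.findContours(m,cv2.RETR_EXTERNAL,cv2.CHAIN_APPROX_NONE)[0]:
        if cv2.contourArea(c)<amin: continue
        r=cv2.minAreaRect(c)
        P=np.array([ray(s,*p,z)[:2]*1000 for p in c[:,0]],np.float32);R=cv2.minAreaRect(P)
        a=R[2] if R[1][0]>R[1][1] else R[2]+90
        out.append((r[0],R[0],sorted(R[1]),a))
    return out
if __name__=='__main__':
    import sys
    s=snap('wrist',sys.argv[1])
    o=sensors.get_obs();print('t',round(o['clock'],2),np.round(o['tool_pos']*1000,1),np.round(o['orientation'],1),'open',round(o['opening']*1000,1))
    for r in wpale(s,float(sys.argv[2])/1000): print(np.round(r[0],1),'c',np.round(r[1],1),'size',np.round(r[2],1),'long axis',round(r[3],1))
E
python3 wl.py w2 24; python3 go.py 571 -219 150 172
```

```text
t 2.05 [529.4 -91.7 299.8] [179.9   0.2 171.8] open 87.6
[384.8 196.7] c [440.6 -94.6] size [32.2 43.4] long axis 121.1
[270.5 201.5] c [ 584.4 -108.6] size [33.6 68.4] long axis 136.5
[ 19.  220.5] c [ 912.2 -123. ] size [ 49.7 136.8] long axis 68.4
[266.5 107.5] c [ 569.8 -219.1] size [31.8 61.3] long axis 81.1
[105.9  96.8] c [ 753.7 -258.3] size [48.1 58.8] long axis 153.6
[351.2  83.4] c [ 467.4 -231.4] size [32.6 42.2] long axis 100.7
t 2.05 tcp [529.4 -91.7 299.8] [179.9   0.2 171.8] open 87.6
-> [571.0, -219.0, 150.0, 172.0]
   [-0.392, -0.802, 0.999, 0.001, 0.003, -0.003] rows>= 5
```

The wrist, top and side views agree to about 2 mm, and the triangulated pad height is about 24.5 mm (24 by the text). I'll pick the right-hand long module first.

>>> {"fn": "drive_tool", "kwargs": {"moves": [[-0.4,-0.8,1,0,0,0.01],[-0.4,-0.8,1,0,0,0.01],[-0.4,-0.8,1,0,0,0.01],[-0.4,-0.8,1,0,0,0.01],[-0.4,-0.8,1,0,0,0.01],[-0.4,-0.8,1,0,0,0.01]], "fingers": 0.45}}

```text
clock: 2.65
tool_pos: [0.5712, -0.2203, 0.1485]
orientation: [180.0, 0.0, 171.1]
force: [-0.4, 0.4, 1.2]
opening: 0.0639
```

```bash
python3 go.py 570 -219 5 171.1
```

```text
t 2.65 tcp [ 571.2 -220.3  148.5] [180.    0.  171.1] open 63.9
-> [570.0, -219.0, 5.0, 171.1]
   [0.009, 0.007, 0.957, 0.001, 0.0, -0.001] rows>= 3
```

>>> {"fn": "drive_tool", "kwargs": {"moves": [[0.01,0.007,0.5,0,0,0],[0.01,0.007,0.75,0,0,0],[0.01,0.007,0.957,0,0,0],[0.01,0.007,0.957,0,0,0],[0.01,0.007,0.957,0,0,0]]}}

```text
clock: 3.15
tool_pos: [0.5707, -0.2186, 0.0065]
orientation: [180.0, 0.1, 171.1]
force: [-0.2, 0.8, -0.1]
opening: 0.0634
```

>>> {"fn": "drive_tool", "kwargs": {"moves": [[0,0,0,0,0,0],[0,0,0,0,0,0],[0,0,0,0,0,0],[0,0,0,0,0,0],[0,0,0,0,0,0]], "fingers": -1}}

```text
clock: 3.65
tool_pos: [0.5712, -0.2186, 0.0076]
orientation: [180.0, 0.1, 171.1]
force: [-2.1, 1.0, 8.3]
opening: 0.0398
```

>>> {"fn": "drive_tool", "kwargs": {"moves": [[0,0,-0.2,0,0,0],[0,0,-0.5,0,0,0],[0,0,-0.6,0,0,0],[0,0,-0.6,0,0,0]]}}

```text
clock: 4.05
tool_pos: [0.5727, -0.2189, 0.1009]
orientation: [180.0, 0.5, 171.1]
force: [-0.3, -0.5, -2.2]
opening: 0.0397
```

```bash
python3 - <<'E'
from det import *
snap('wrist','w3')
E
python3 go.py 603 68 95 177
```

```text
t 4.1 tcp [ 571.4 -218.6   98.8] [179.9   0.3 171.1] open 39.6
-> [603.0, 68.0, 95.0, 177.0]
   [0.045, 1.0, 0.014, 0.0, 0.003, -0.051] rows>= 4
   [-0.007, 0.921, 0.013, 0.001, 0.002, -0.047] rows>= 3
```

View pics/w3.png

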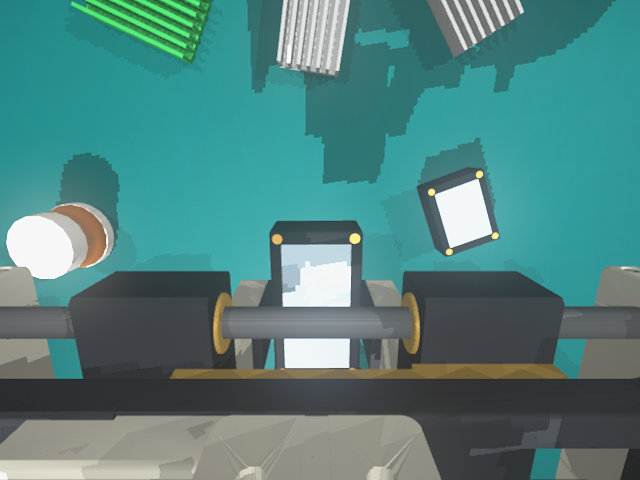

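The module is held at 39.7 mm opening. Its brass dots at (277,239) and (355,239) and its end edge are visible, which gives a held-offset reference. Now carrying it to the long strip.

>>> {"fn": "drive_tool", "kwargs": {"moves": [[0.045,1,0.014,0,0,-0.05],[0.045,1,0.014,0,0,-0.05],[0.045,1,0.014,0,0,-0.05],[0.045,1,0.014,0,0,-0.05]]}}

```text
clock: 4.5
tool_pos: [0.5878, -0.0647, 0.0954]
orientation: [179.9, 0.2, 174.4]
force: [-0.7, -0.4, -0.7]
opening: 0.0401
```

```bash
python3 go.py 603 68 95 177
```

```text
t 4.5 tcp [587.8 -64.7  95.4] [179.9   0.2 174.4] open 40.1
-> [603.0, 68.0, 95.0, 177.0]
   [-0.014, 0.89, 0.003, 0.001, 0.003, -0.044] rows>= 3
```

>>> {"fn": "drive_tool", "kwargs": {"moves": [[-0.014,0.89,0,0,0,-0.044],[-0.014,0.89,0,0,0,-0.044],[-0.014,0.89,0,0,0,-0.044],[-0.014,0.89,0,0,0,-0.044],[-0.014,0.89,0,0,0,-0.044]]}}

```text
clock: 5.0
tool_pos: [0.6019, 0.0685, 0.0937]
orientation: [-180.0, 0.0, 177.1]
force: [0.2, -0.2, -1.2]
opening: 0.0398
```

```bash
python3 go.py 603 68 7 177
python3 - <<'E'
from det import *
snap('wrist','w4')
E
```

```text
t 5.0 tcp [601.9  68.5  93.7] [-180.     0.   177.1] open 39.8
-> [603.0, 68.0, 7.0, 177.0]
   [-0.007, -0.003, 0.578, -0.0, 0.001, 0.002] rows>= 2
```

View pics/w4.png

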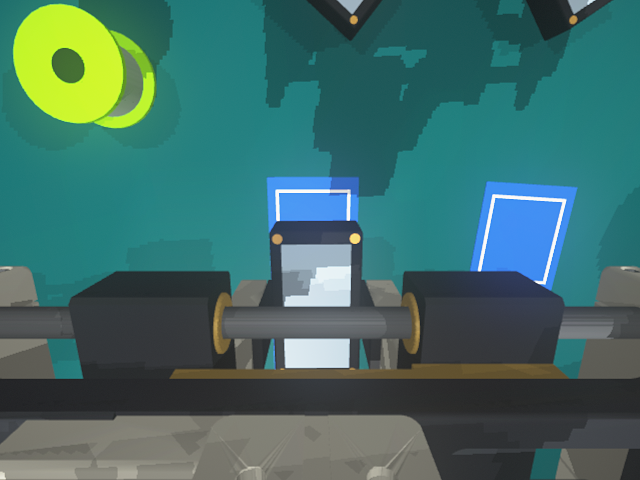

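Run:
```python
from det import *
s=snap('wrist')
for p in [(276,190),(351,190),(269,178),(357,178)]: print(p,ray(s,*p,0)[:2]*1000)
```

```text
(276, 190) [627.65973952  23.48424945]
(351, 190) [572.91137267  26.27585904]
(269, 178) [632.02593712  14.62195743]
(357, 178) [568.35672541  17.87076233]
```

>>> {"fn": "drive_tool", "kwargs": {"moves": [[-0.005,0,0.3,0,0,0],[-0.005,0,0.5,0,0,0],[-0.005,0,0.56,0,0,0],[-0.005,0,0.575,0,0,0],[-0.005,0,0.575,0,0,0]]}}

```text
clock: 5.6
tool_pos: [0.6032, 0.0662, 0.0083]
orientation: [-180.0, 0.1, 176.9]
force: [-0.3, 0.3, -0.9]
opening: 0.0395
```

>>> {"fn": "drive_tool", "kwargs": {"moves": [[0,0,0,0,0,0],[0,0,0,0,0,0],[0,0,0,0,0,0]], "fingers": 0.4}}

```text
clock: 5.9
tool_pos: [0.6036, 0.0663, 0.0091]
orientation: [180.0, 0.1, 176.9]
force: [-1.1, 0.0, 0.8]
opening: 0.0577
```

```bash
python3 go.py 603 68 100 177 640 -60 150 226
```

```text
t 5.9 tcp [603.6  66.3   9.1] [1.800e+02 1.000e-01 1.769e+02] open 57.7
-> [603.0, 68.0, 100.0, 177.0]
   [0.003, 0.012, -0.606, 0.0, 0.002, -0.001] rows>= 2
-> [640.0, -60.0, 150.0, 226.0]
   [-0.291, -0.84, -0.334, 0.0, 0.0, -0.817] rows>= 6
```

>>> {"fn": "drive_tool", "kwargs": {"moves": [[0,0,-0.3,0,0,0],[0,0,-0.6,0,0,0],[0,0,-1,0,0,0],[0,0,-1,0,0,0],[0,0,-1,0,0,0]]}}

```text
clock: 6.4
tool_pos: [0.6048, 0.0669, 0.1625]
orientation: [179.8, 0.5, 176.9]
force: [-0.6, -0.4, -0.5]
opening: 0.0611
```

```bash
python3 wl.py w5 24; python3 go.py 584.5 -108.6 120 226.5 584.5 -108.6 6 226.5
```

```text
t 6.45 [603.6  66.5 160.2] [179.9   0.3 176.9] open 61.3
[318. 227.] c [602.8  62.9] size [51.2 79.5] long axis 87.3
[523.1  15. ] c [440.5 -95.6] size [30.8 40.1] long axis 120.8
[336.4   9.2] c [ 581.  -106.4] size [31.8 52.5] long axis 137.6
t 6.45 tcp [603.6  66.5 160.2] [179.9   0.3 176.9] open 61.3
-> [584.5, -108.6, 120.0, 226.5]
   [0.056, -1.0, 0.227, -0.0, 0.004, -0.705] rows>= 5
   [0.123, -0.122, 0.039, -0.0, 0.001, -0.121] rows>= 1
-> [584.5, -108.6, 6.0, 226.5]
   [0.0, 0.001, 0.76, -0.0, -0.0, -0.0] rows>= 3
```

View pics/w5.png

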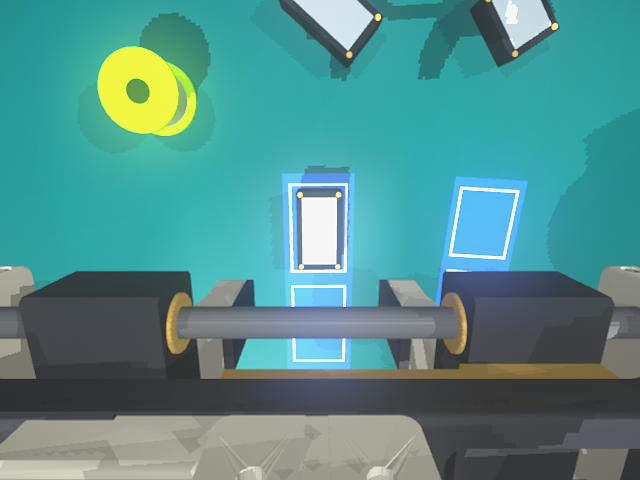

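The module sits inside its outline around (320,230). I'll quantify that from the dots and outline corners.

Run:
```python
from det import *
s=snap('wrist')
for q,z in [([(300,194),(339,194),(302,267),(338,267)],.024),([(290,184.5),(347,184.5),(291.5,271),(345.5,271)],0)]:
    P=np.array([ray(s,*p,z)[:2]*1000 for p in q]);print(P.round(1).tolist(),P.mean(0))
```

```text
[[614.7, 31.0], [581.4, 32.8], [617.2, 96.8], [584.7, 98.4]] [599.51559405  64.74419378]
[[624.7, 24.5], [572.5, 27.3], [629.4, 108.4], [576.4, 111.1]] [600.74909348  67.84637255]
```

Module 1 is off by about (-1, -3) mm, inside the 6 mm limit. I'll bias the next ones a little. Next is the second long module.

>>> {"fn": "drive_tool", "kwargs": {"moves": [[0.056,-1,0.227,0,0,-0.705],[0.056,-1,0.227,0,0,-0.705],[0.056,-1,0.227,0,0,-0.705],[0.056,-1,0.227,0,0,-0.705],[0.056,-1,0.227,0,0,-0.705],[0.056,-1,0.227,0,0,-0.705]]}}

```text
clock: 7.1
tool_pos: [0.5852, -0.0839, 0.1226]
orientation: [180.0, -0.0, -140.7]
force: [0.3, 0.3, 0.1]
opening: 0.0613
```

```bash
python3 go.py 584.5 -108.6 100 226.5 584.5 -108.6 6 226.5
python3 - <<'E'
from det import *
s=snap('top');cs,m=blobs(s,'pad',40,(110,150,515,330))
for c in cs:
    P=np.array([ray(s,*p,.024)[:2]*1000 for p in c[:,0]],np.float32); R=cv2.minAreaRect(P);print(np.round(R[0],1),np.round(R[1]),round(R[2]))
E
```

```text
t 7.1 tcp [585.2 -83.9 122.6] [ 180.    -0.  -140.7] open 61.3
-> [584.5, -108.6, 100.0, 226.5]
   [0.108, -0.125, 0.15, 0.001, -0.001, -0.121] rows>= 1
-> [584.5, -108.6, 6.0, 226.5]
   [-0.0, 0.0, 0.627, -0.0, 0.0, 0.0] rows>= 2
[443.3 -94.8] [32. 41.] 33
[ 469.6 -229.7] [31. 40.] 12
```

>>> {"fn": "drive_tool", "kwargs": {"moves": [[0.108,-0.125,0.15,0,0,-0.121],[0.108,-0.125,0.15,0,0,-0.121],[0.108,-0.125,0.15,0,0,-0.121],[0.108,-0.125,0.5,0,0,-0.121],[0.108,-0.125,0.7,0,0,-0.121],[0.108,-0.125,0.777,0,0,-0.121],[0.108,-0.125,0.777,0,0,-0.121]]}}

```text
clock: 7.85
tool_pos: [0.5841, -0.1077, 0.0054]
orientation: [179.9, -0.1, -133.8]
force: [0.6, -0.6, 0.5]
opening: 0.0614
```

>>> {"fn": "drive_tool", "kwargs": {"moves": [[0,0,0,0,0,0],[0,0,0,0,0,0],[0,0,0,0,0,0],[0,0,0,0,0,0],[0,0,0,0,0,0]], "fingers": -1}}

```text
clock: 8.35
tool_pos: [0.585, -0.1075, 0.0069]
orientation: [180.0, -0.0, -133.8]
force: [-2.0, 1.6, 6.8]
opening: 0.0393
```

>>> {"fn": "drive_tool", "kwargs": {"moves": [[0,0,-0.2,0,0,0],[0,0,-0.5,0,0,0],[0,0,-0.6,0,0,0],[0,0,-0.6,0,0,0]]}}

```text
clock: 8.75
tool_pos: [0.587, -0.1075, 0.1004]
orientation: [-179.8, 0.2, -133.8]
force: [-0.6, 0.7, -1.1]
opening: 0.0396
```

```bash
python3 go.py 608 167 97 177;  python3 - <<'E'
from det import *
snap('wrist','w6')
E
```

```text
t 8.75 tcp [ 587.  -107.5  100.4] [-179.8    0.2 -133.8] open 39.6
-> [608.0, 167.0, 97.0, 177.0]
   [-1.0, 0.822, 0.017, -0.001, 0.004, 0.579] rows>= 5
   [-0.148, 0.52, 0.006, -0.001, 0.001, 0.242] rows>= 2
```

View pics/w6.png

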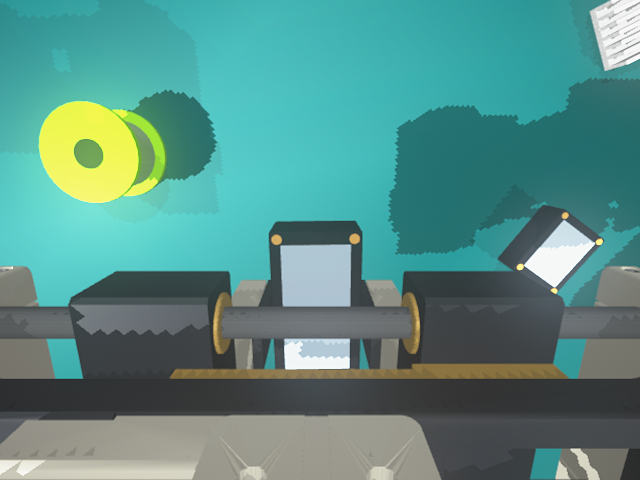

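>>> {"fn": "drive_tool", "kwargs": {"moves": [[-1,0.82,0,0,0,0.579],[-1,0.82,0,0,0,0.579],[-1,0.82,0,0,0,0.579],[-1,0.82,0,0,0,0.579],[-1,0.82,0,0,0,0.579]]}}

```text
clock: 9.3
tool_pos: [0.6006, 0.0904, 0.097]
orientation: [180.0, 0.1, -168.7]
force: [-0.3, -0.2, -0.6]
opening: 0.0395
```

```bash
python3 go.py 608 169 97 177
```

```text
t 9.3 tcp [600.6  90.4  97. ] [ 1.800e+02  1.000e-01 -1.687e+02] open 39.5
-> [608.0, 169.0, 97.0, 177.0]
   [-0.152, 0.504, 0.0, 0.0, 0.001, 0.239] rows>= 2
```

>>> {"fn": "drive_tool", "kwargs": {"moves": [[-0.152,0.504,0,0,0,0.239],[-0.152,0.504,0,0,0,0.239],[-0.152,0.504,0,0,0,0.239],[-0.152,0.504,0,0,0,0.239],[-0.152,0.504,0,0,0,0.239]]}}

```text
clock: 9.8
tool_pos: [0.6072, 0.168, 0.0959]
orientation: [-180.0, -0.0, 177.0]
force: [0.3, 0.2, -0.3]
opening: 0.0398
```

```bash
python3 go.py 607.5 169 7 177;  python3 - <<'E'
from det import *
snap('wrist','w7')
E
```

```text
t 9.8 tcp [607.2 168.   95.9] [-180.   -0.  177.] open 39.8
-> [607.5, 169.0, 7.0, 177.0]
   [-0.002, 0.007, 0.592, -0.001, -0.001, 0.0] rows>= 2
```

View pics/w7.png

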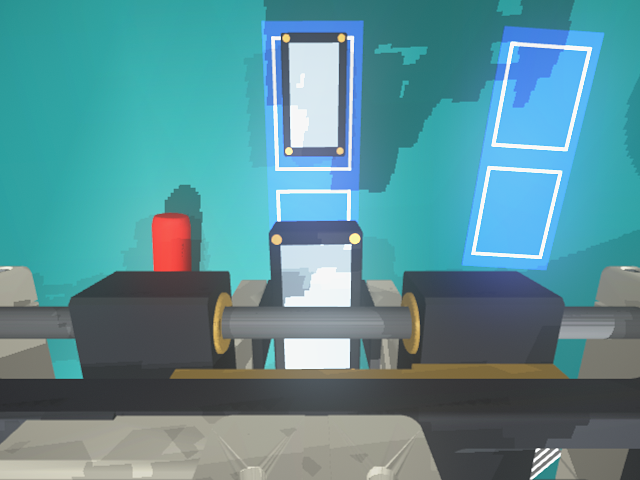

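>>> {"fn": "drive_tool", "kwargs": {"moves": [[0,0.007,0.3,0,0,0],[0,0.007,0.5,0,0,0],[0,0.007,0.57,0,0,0],[0,0.007,0.59,0,0,0],[0,0.007,0.592,0,0,0]]}}

```text
clock: 10.35
tool_pos: [0.6082, 0.1685, 0.0081]
orientation: [-180.0, 0.0, 177.0]
force: [0.2, 0.4, 0.2]
opening: 0.0397
```

>>> {"fn": "drive_tool", "kwargs": {"moves": [[0,0,0,0,0,0],[0,0,0,0,0,0],[0,0,0,0,0,0]], "fingers": 0.4}}

```text
clock: 10.65
tool_pos: [0.6088, 0.1689, 0.0092]
orientation: [179.9, 0.1, 177.0]
force: [0.5, -0.2, -0.0]
opening: 0.0579
```

>>> {"fn": "drive_tool", "kwargs": {"moves": [[0,0,-0.3,0,0,0],[0,0,-0.6,0,0,0],[0,0,-1,0,0,0],[0,0,-1,0,0,0],[0,0,-1,0,0,0]]}}

```text
clock: 11.15
tool_pos: [0.6099, 0.1696, 0.163]
orientation: [179.7, 0.4, 177.0]
force: [0.5, 0.1, -0.9]
opening: 0.0612
```

```bash
python3 wl.py w8 24; python3 go.py 440.6 -95 120 211
```

```text
t 11.2 [608.8 169.1 160.7] [179.8   0.3 177. ] open 61.4
[318.  229.5] c [608.1 168. ] size [51.2 71.5] long axis 87.6
[317. 105.] c [603.1  65.1] size [51.2 69.5] long axis 87.0
t 11.2 tcp [608.8 169.1 160.7] [179.8   0.3 177. ] open 61.4
-> [440.6, -95.0, 120.0, 211.0]
   [0.565, -1.0, 0.144, 0.001, 0.003, -0.312] rows>= 4
   [0.701, -0.626, 0.12, 0.0, 0.002, -0.255] rows>= 3
```

View pics/w8.png

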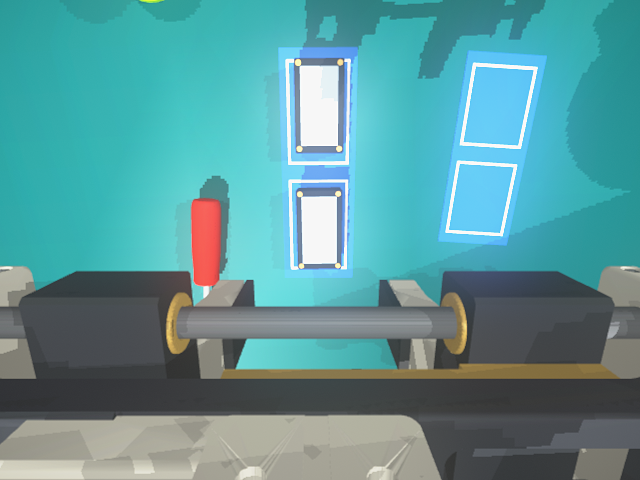

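Both long modules stand in their outlines at (319,105) and (319,230). I'll measure their offsets and the short outlines at (500,105) and (480,198).

Run:
```python
from det import *
s=snap('wrist')
for n,q,z in [('m1',[(298,62),(340,62),(299,149),(339,149)],.024),('o1',[(286,60),(350,60),(289.5,163.5),(348.5,163.5)],0),
 ('m2',[(300,194),(338,194),(302,266),(338,266)],.024),('o2',[(289.5,181),(347.5,181),(292,269),(346,269)],0),
 ('s0',[(474,64.5),(536.5,68),(461.5,144.5),(520.5,149)],0),('s1',[(458.5,162),(516,165.5),(447,232.5),(502.5,235.5)],0)]:
    P=np.array([ray(s,*p,z)[:2]*1000 for p in q]);m=P.mean(0)
    d=(P[2]+P[3]-P[0]-P[1]);print(n,m.round(1),'ang',np.degrees(np.arctan2(d[1],d[0])).round(1),'len',np.linalg.norm(d)/2)
```

```text
m1 [600.3  65. ] ang 87.1 len 65.25297424436764
o1 [600.8  67.7] ang 87.7 len 84.72899746092232
m2 [604.9 167.1] ang 87.9 len 64.95106561965373
o2 [605.6 168.1] ang 87.4 len 85.20036131740048
s0 [445.1  71. ] ang 84.1 len 65.2995648186757
s1 [454.  150.6] ang 84.0 len 65.25819781176241
```

>>> {"fn": "drive_tool", "kwargs": {"moves": [[0.565,-1,0.14,0,0,-0.312],[0.565,-1,0.14,0,0,-0.312],[0.565,-1,0.14,0,0,-0.312],[0.565,-1,0.14,0,0,-0.312],[0.565,-1,0.14,0,0,-0.312]]}}

```text
clock: 11.75
tool_pos: [0.5122, 0.0207, 0.136]
orientation: [180.0, -0.1, -164.5]
force: [0.5, 0.6, -0.1]
opening: 0.0613
```

```bash
python3 wl.py w9 24; python3 go.py 442 -94.8 100 211
```

```text
t 11.8 [513.9  22.  136.5] [ 180.     0.  -164.4] open 61.1
[197.5 249.1] c [602.7  55.1] size [40.9 48.9] long axis 88.3
[449. 118.] c [441.  -95.8] size [31.2 41.1] long axis 121.2
[80.4 71.9] c [707.8 -52.5] size [19.1 41. ] long axis 86.3
t 11.8 tcp [513.9  22.  136.5] [ 180.     0.  -164.4] open 61.1
-> [442.0, -94.8, 100.0, 211.0]
   [0.671, -0.621, 0.243, 0.0, 0.0, -0.257] rows>= 3
```

>>> {"fn": "drive_tool", "kwargs": {"moves": [[0.671,-0.621,0.243,0,0,-0.257],[0.671,-0.621,0.243,0,0,-0.257],[0.671,-0.621,0.243,0,0,-0.257],[0.671,-0.621,0.243,0,0,-0.257],[0.671,-0.621,0.243,0,0,-0.257]]}}

```text
clock: 12.3
tool_pos: [0.4419, -0.0951, 0.0994]
orientation: [180.0, -0.0, -149.1]
force: [0.6, 0.1, -0.3]
opening: 0.0616
```

```bash
python3 go.py 442 -95 6 211
```

```text
t 12.3 tcp [441.9 -95.1  99.4] [ 180.    -0.  -149.1] open 61.6
-> [442.0, -95.0, 6.0, 211.0]
   [-0.001, 0.0, 0.623, 0.001, -0.001, -0.001] rows>= 2
```

>>> {"fn": "drive_tool", "kwargs": {"moves": [[0,0,0.3,0,0,0],[0,0,0.55,0,0,0],[0,0,0.623,0,0,0],[0,0,0.623,0,0,0]]}}

```text
clock: 12.7
tool_pos: [0.4416, -0.0943, 0.004]
orientation: [179.9, -0.3, -149.0]
force: [-0.3, 0.3, 0.1]
opening: 0.0613
```

>>> {"fn": "drive_tool", "kwargs": {"moves": [[0,0,0,0,0,0],[0,0,0,0,0,0],[0,0,0,0,0,0],[0,0,0,0,0,0],[0,0,0,0,0,0]], "fingers": -1}}

```text
clock: 13.2
tool_pos: [0.4424, -0.094, 0.0049]
orientation: [179.9, -0.2, -149.0]
force: [-0.2, 2.1, 7.1]
opening: 0.0398
```

>>> {"fn": "drive_tool", "kwargs": {"moves": [[0,0,-0.2,0,0,0],[0,0,-0.5,0,0,0],[0,0,-0.6,0,0,0],[0,0,-0.6,0,0,0]]}}

```text
clock: 13.6
tool_pos: [0.4444, -0.0938, 0.0976]
orientation: [-179.9, 0.2, -149.0]
force: [0.4, 0.0, -1.5]
opening: 0.0399
```

```bash
python3 go.py 448 72.5 97 174;  python3 - <<'E'
from det import *
snap('wrist','w10')
E
```

```text
t 13.6 tcp [444.4 -93.8  97.6] [-179.9    0.2 -149. ] open 39.9
-> [448.0, 72.5, 97.0, 174.0]
   [-0.592, 0.938, 0.005, 0.0, 0.003, 0.617] rows>= 5
```

View pics/w10.png

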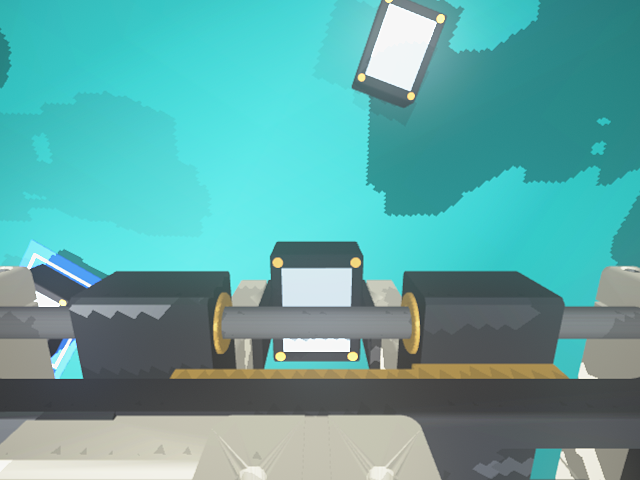

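Held: dots at rows 262 and 357, centred at column 316. Moving to the short strip.

>>> {"fn": "drive_tool", "kwargs": {"moves": [[-0.592,0.938,0,0,0,0.617],[-0.592,0.938,0,0,0,0.617],[-0.592,0.938,0,0,0,0.617],[-0.592,0.938,0,0,0,0.617],[-0.592,0.938,0,0,0,0.617],[-0.592,0.938,0,0,0,0.617]]}}

```text
clock: 14.25
tool_pos: [0.446, 0.0731, 0.0947]
orientation: [-180.0, -0.1, 174.0]
force: [-0.0, 0.5, -1.5]
opening: 0.0397
```

```bash
python3 go.py 448 72.5 6 174
```

```text
t 14.25 tcp [446.   73.1  94.7] [-1.80e+02 -1.00e-01  1.74e+02] open 39.7
-> [448.0, 72.5, 6.0, 174.0]
   [-0.015, -0.002, 0.591, -0.001, -0.002, -0.0] rows>= 2
```

>>> {"fn": "drive_tool", "kwargs": {"moves": [[-0.013,0,0.3,0,0,0],[-0.013,0,0.5,0,0,0],[-0.013,0,0.57,0,0,0],[-0.013,0,0.59,0,0,0],[-0.013,0,0.591,0,0,0]]}}

```text
clock: 14.75
tool_pos: [0.4473, 0.0719, 0.0061]
orientation: [-179.9, -0.2, 174.0]
force: [0.4, 1.0, -0.7]
opening: 0.04
```

>>> {"fn": "drive_tool", "kwargs": {"moves": [[0,0,0,0,0,0],[0,0,0,0,0,0],[0,0,0,0,0,0]], "fingers": 0.4}}

```text
clock: 15.05
tool_pos: [0.4479, 0.0721, 0.0068]
orientation: [-179.9, -0.1, 174.1]
force: [0.7, -0.3, 0.1]
opening: 0.0578
```

>>> {"fn": "drive_tool", "kwargs": {"moves": [[0,0,-0.3,0,0,0],[0,0,-0.6,0,0,0],[0,0,-1,0,0,0],[0,0,-1,0,0,0],[0,0,-1,0,0,0]]}}

```text
clock: 15.55
tool_pos: [0.4496, 0.0731, 0.1596]
orientation: [179.8, 0.2, 174.1]
force: [-0.7, -0.0, -0.1]
opening: 0.0614
```

```bash
python3 wl.py w11 24; python3 go.py 468.5 -230.8 110 191
```

```text
t 15.6 [448.5  72.6 157.7] [179.9   0.  174.1] open 61.7
[317. 231.] c [447.9  71.3] size [51.4 52.2] long axis 84.2
[143. 235.] c [600.2  58.1] size [36.  69.6] long axis 86.6
t 15.6 tcp [448.5  72.6 157.7] [179.9   0.  174.1] open 61.7
-> [468.5, -230.8, 110.0, 191.0]
   [-0.171, -1.0, 0.158, 0.0, 0.0, -0.141] rows>= 4
   [-0.022, -1.0, 0.156, 0.001, 0.0, -0.14] rows>= 4
   [0.001, -0.012, 0.002, -0.0, 0.0, -0.001] rows>= 1
```

View pics/w11.png

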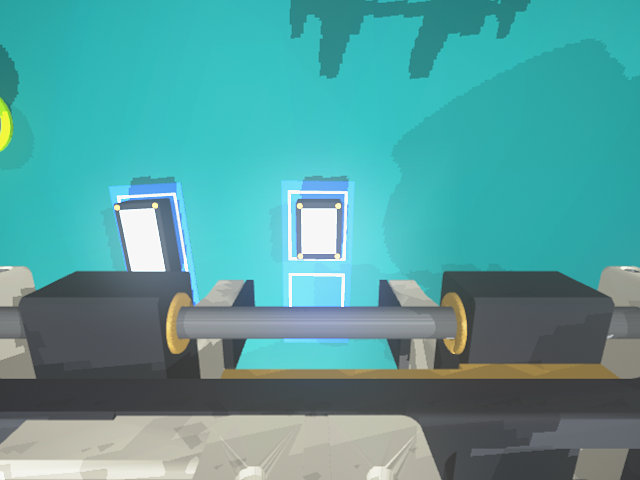

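The short module sits centred in its outline at (319,230). Next is the last short module.

>>> {"fn": "drive_tool", "kwargs": {"moves": [[-0.171,-1,0.158,0,0,-0.141],[-0.171,-1,0.158,0,0,-0.141],[-0.171,-1,0.158,0,0,-0.141],[-0.171,-1,0.158,0,0,-0.141],[-0.171,-1,0.158,0,0,-0.141]]}}

```text
clock: 16.1
tool_pos: [0.457, -0.0811, 0.1319]
orientation: [180.0, -0.2, -177.7]
force: [-0.2, -0.4, -0.0]
opening: 0.0613
```

```bash
python3 wl.py w12 24; python3 go.py 468.5 -230.8 100 191
```

```text
t 16.15 [457.5 -80.  132.4] [ 1.800e+02 -1.000e-01 -1.776e+02] open 61.3
[ 13. 252.] c [699.4 -60.5] size [20.6 33.3] long axis 79.0
[307.2  29.7] c [ 467.4 -231.6] size [31.1 41.2] long axis 102.1
t 16.15 tcp [457.5 -80.  132.4] [ 1.800e+02 -1.000e-01 -1.776e+02] open 61.3
-> [468.5, -230.8, 100.0, 191.0]
   [-0.032, -1.0, 0.214, 0.001, -0.002, -0.143] rows>= 4
   [0.001, -0.007, 0.002, -0.0, -0.0, -0.001] rows>= 1
```

>>> {"fn": "drive_tool", "kwargs": {"moves": [[-0.032,-1,0.214,0,0,-0.15],[-0.032,-1,0.214,0,0,-0.15],[-0.032,-1,0.214,0,0,-0.15],[-0.032,-1,0.214,0,0,-0.15],[-0.032,-1,0.214,0,0,-0.15],[-0.032,-1,0.214,0,0,-0.15]]}}

```text
clock: 16.75
tool_pos: [0.4685, -0.2286, 0.0999]
orientation: [179.9, -0.2, -168.6]
force: [0.5, 0.0, -0.6]
opening: 0.0613
```

```bash
python3 go.py 468.5 -231 6 191.8
```

```text
t 16.75 tcp [ 468.5 -228.6   99.9] [ 179.9   -0.2 -168.6] open 61.3
-> [468.5, -231.0, 6.0, 191.8]
   [0.001, -0.017, 0.626, 0.001, -0.003, -0.007] rows>= 2
```

>>> {"fn": "drive_tool", "kwargs": {"moves": [[0,-0.017,0.3,0,0,0],[0,-0.017,0.55,0,0,0],[0,-0.017,0.626,0,0,0],[0,-0.017,0.626,0,0,0]]}}

```text
clock: 17.15
tool_pos: [0.4681, -0.2297, 0.0052]
orientation: [179.9, -0.3, -168.5]
force: [-0.1, -0.5, 0.8]
opening: 0.0609
```

>>> {"fn": "drive_tool", "kwargs": {"moves": [[0,0,0,0,0,0],[0,0,0,0,0,0],[0,0,0,0,0,0],[0,0,0,0,0,0],[0,0,0,0,0,0]], "fingers": -1}}

```text
clock: 17.65
tool_pos: [0.469, -0.2297, 0.0066]
orientation: [179.9, -0.2, -168.5]
force: [-1.9, 3.3, 8.6]
opening: 0.0397
```

>>> {"fn": "drive_tool", "kwargs": {"moves": [[0,0,-0.2,0,0,0],[0,0,-0.5,0,0,0],[0,0,-0.6,0,0,0],[0,0,-0.6,0,0,0]]}}

```text
clock: 18.05
tool_pos: [0.4713, -0.2302, 0.0999]
orientation: [-180.0, 0.1, -168.5]
force: [-0.0, 0.2, -1.3]
opening: 0.0396
```

```bash
python3 go.py 457 152 97 174;  python3 - <<'E'
from det import *
snap('wrist','w13')
E
```

```text
t 18.05 tcp [ 471.3 -230.2   99.9] [-1.800e+02  1.000e-01 -1.685e+02] open 39.6
-> [457.0, 152.0, 97.0, 174.0]
   [-0.165, 1.0, 0.007, -0.0, 0.001, 0.116] rows>= 4
   [-0.043, 1.0, 0.008, -0.0, 0.001, 0.115] rows>= 4
   [0.042, 0.534, 0.004, -0.0, 0.0, 0.061] rows>= 2
```

View pics/w13.png

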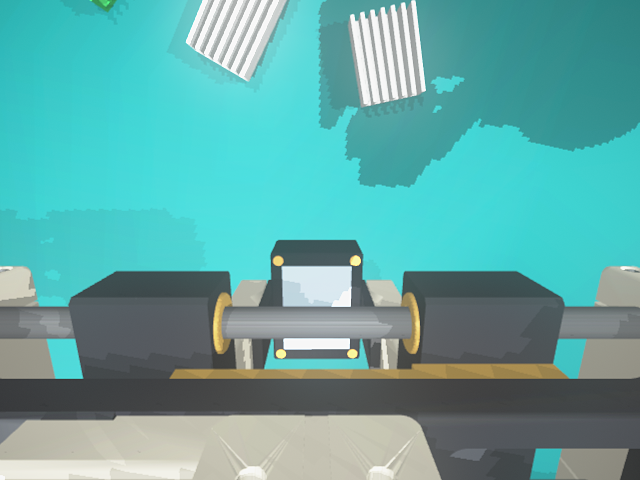

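Held, with dots at rows 260 and 355. Transporting.

>>> {"fn": "drive_tool", "kwargs": {"moves": [[-0.165,1,0,0,0,0.116],[-0.165,1,0,0,0,0.116],[-0.165,1,0,0,0,0.116],[-0.165,1,0,0,0,0.116]]}}

```text
clock: 18.5
tool_pos: [0.4636, -0.0741, 0.0973]
orientation: [179.9, -0.1, -175.2]
force: [0.1, -0.0, -1.2]
opening: 0.0397
```

>>> {"fn": "drive_tool", "kwargs": {"moves": [[-0.043,1,0,0,0,0.116],[-0.043,1,0,0,0,0.116],[-0.043,1,0,0,0,0.116],[-0.043,1,0,0,0,0.116]]}}

```text
clock: 18.9
tool_pos: [0.4574, 0.0796, 0.0968]
orientation: [180.0, -0.1, 178.1]
force: [0.1, -1.0, -0.1]
opening: 0.0397
```

```bash
python3 go.py 457 153 97 174
```

```text
t 18.9 tcp [457.4  79.6  96.8] [ 1.800e+02 -1.000e-01  1.781e+02] open 39.7
-> [457.0, 153.0, 97.0, 174.0]
   [0.019, 0.489, -0.001, 0.001, -0.002, 0.068] rows>= 2
```

>>> {"fn": "drive_tool", "kwargs": {"moves": [[0.019,0.489,0,0,0,0.068],[0.019,0.489,0,0,0,0.068],[0.019,0.489,0,0,0,0.068],[0.019,0.489,0,0,0,0.068]]}}

```text
clock: 19.3
tool_pos: [0.4563, 0.1525, 0.0958]
orientation: [-179.9, -0.2, 174.0]
force: [-0.4, -0.7, -0.7]
opening: 0.0396
```

```bash
python3 go.py 457 152.5 6.5 174
```

```text
t 19.3 tcp [456.3 152.5  95.8] [-179.9   -0.2  174. ] open 39.6
-> [457.0, 152.5, 6.5, 174.0]
   [-0.007, 0.001, 0.595, -0.001, -0.004, 0.0] rows>= 2
```

>>> {"fn": "drive_tool", "kwargs": {"moves": [[-0.005,0,0.3,0,0,0],[-0.005,0,0.5,0,0,0],[-0.005,0,0.57,0,0,0],[-0.005,0,0.593,0,0,0],[-0.005,0,0.595,0,0,0]]}}

```text
clock: 19.8
tool_pos: [0.4563, 0.151, 0.0069]
orientation: [-179.9, -0.3, 174.0]
force: [1.4, -0.4, -1.2]
opening: 0.0397
```

>>> {"fn": "drive_tool", "kwargs": {"moves": [[0,0,0,0,0,0],[0,0,0,0,0,0],[0,0,0,0,0,0]], "fingers": 0.4}}

```text
clock: 20.1
tool_pos: [0.4568, 0.1509, 0.0074]
orientation: [-179.9, -0.2, 174.0]
force: [-1.3, -0.7, 0.3]
opening: 0.0577
```

>>> {"fn": "drive_tool", "kwargs": {"moves": [[0,0,-0.3,0,0,0],[0,0,-0.6,0,0,0],[0,0,-1,0,0,0],[0,0,-1,0,0,0],[0,0,-1,0,0,0]]}}

```text
clock: 20.6
tool_pos: [0.4586, 0.152, 0.16]
orientation: [179.9, -0.0, 174.0]
force: [1.4, 0.8, -1.6]
opening: 0.061
```

```bash
python3 wl.py w14 24; python3 go.py 487 415 160 138
```

```text
t 20.65 [457.5 151.4 158.1] [180.   -0.2 173.9] open 61.4
[149.2 250.6] c [606.3 151.3] size [37.1 39.9] long axis 84.0
[316.5 225.5] c [456.3 145.6] size [51.3 61.7] long axis 84.0
[134.6 151.5] c [599.7  68.9] size [43.  80.9] long axis 86.5
[317.5 136.5] c [447.9  71.8] size [51.4 61.8] long axis 84.0
t 20.65 tcp [457.5 151.4 158.1] [180.   -0.2 173.9] open 61.4
-> [487.0, 415.0, 160.0, 138.0]
   [-0.005, 1.0, -0.007, -0.0, -0.002, 0.339] rows>= 4
   [0.263, 0.722, -0.006, -0.0, -0.001, 0.26] rows>= 3
```

View pics/w14.png

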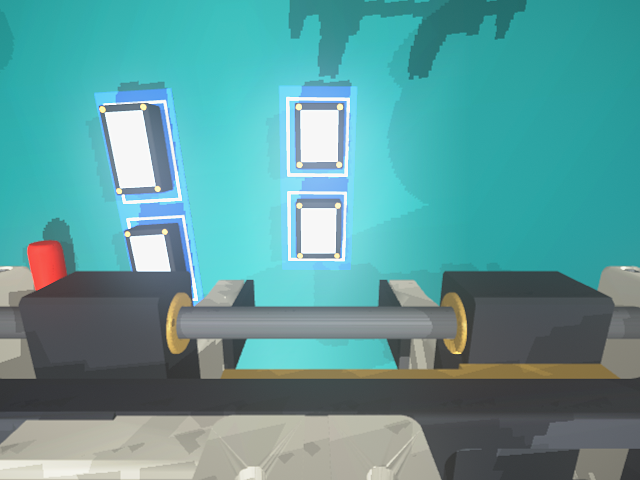

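All four modules stand in their outlines. For sink placement I'll measure each module and each sink from directly above (about row 140, TCP 70 mm beyond in tool y), so camera bias cancels.

```bash
cat > dots.py <<'E'
from det import *
from scipy.spatial.transform import Rotation as Rn
import sys
# brass dots near (u,v): module centre/axis; prints also tool-frame coordinates relative to TCP
def tool(p):
    o=sensors.get_obs();R=Rn.from_euler('xyz',o['orientation'],degrees=True)
    return R.inv().apply(np.r_[p/1000,0]-np.array(o['tool_pos']))[:2]*1000
def dots(s,box,z=.024):
    hsv=cv2.cvtColor(s['pixels'],cv2.COLOR_RGB2HSV);H,S,V=[hsv[...,i] for i in range(3)]
    m=((H>12)&(H<35)&(S>70)&(V>130)).astype(np.uint8);k=np.zeros_like(m);x0,y0,x1,y1=box;k[y0:y1,x0:x1]=1;m*=k
    n,l,st,c=cv2.connectedComponentsWithStats(m)
    q=[c[i] for i in range(1,n) if st[i,4]>=6]
    P=np.array([ray(s,*p,z)[:2]*1000 for p in q]);
    if len(q)!=4: print('dots',np.round(q,1).tolist()); return
    R=cv2.minAreaRect(P.astype(np.float32));a=R[2] if R[1][0]>R[1][1] else R[2]+90
    print('dots px',np.mean(q,0).round(1),'c',P.mean(0).round(1),'size',np.round(R[1],1),'ax',round(a,1),'tool',tool(P.mean(0)).round(1))
if __name__=='__main__':
    s=snap('wrist',sys.argv[1]);o=sensors.get_obs();print(round(o['clock'],2),np.round(o['tool_pos']*1000,1),np.round(o['orientation'],2))
    a=list(map(int,sys.argv[2:]))
    for i in range(0,len(a),4): dots(s,a[i:i+4])
E
python3 dots.py w15 275 80 365 183  275 185 365 268
```

```text
20.7 [456.9 150.9 156.9] [-179.92   -0.26  173.94]
dots [[296.5, 107.4], [337.9, 107.5], [339.0, 165.1]]
dots [[336.5, 205.9], [298.0, 257.3], [335.1, 257.1]]
```

```bash
sed -i 's/(H>12)&(H<35)&(S>70)/(H>8)\&(H<42)\&(S>35)/' dots.py; python3 dots.py w15 275 80 365 183  275 185 365 268;  python3 go.py 487 415 155 138
```

```text
20.75 [456.7 150.7 156.3] [-179.85   -0.32  173.94]
dots px [316.3 137.4] c [446.3  70.6] size [45.2 33.1] ax 84.1 tool [  1.  -80.3]
dots px [315.6 233. ] c [455.1 149.5] size [45.2 33.2] ax 83.9 tool [ 0.5 -0.9]
t 20.75 tcp [456.7 150.7 156.3] [-179.8   -0.3  173.9] open 61.0
-> [487.0, 415.0, 155.0, 138.0]
   [-0.008, 1.0, 0.002, -0.002, -0.002, 0.338] rows>= 4
   [0.262, 0.728, 0.003, -0.002, -0.002, 0.261] rows>= 3
```

Dot detection now finds all four corners: module short0 centre (446.3,70.6), short1 (455.1,149.5). On to the left short sink.

>>> {"fn": "drive_tool", "kwargs": {"moves": [[0,1,0,0,0,0.338],[0,1,0,0,0,0.338],[0,1,0,0,0,0.338],[0,1,0,0,0,0.338]]}}

```text
clock: 21.15
tool_pos: [0.4728, 0.3041, 0.1533]
orientation: [-179.6, -0.3, 153.7]
force: [0.3, -1.2, -1.6]
opening: 0.0614
```

```bash
python3 go.py 487 415 152 138
```

```text
t 21.15 tcp [472.8 304.1 153.3] [-179.6   -0.3  153.7] open 61.4
-> [487.0, 415.0, 152.0, 138.0]
   [0.242, 0.705, 0.005, -0.007, -0.003, 0.262] rows>= 3
```

>>> {"fn": "drive_tool", "kwargs": {"moves": [[0.242,0.705,0,-0.007,-0.003,0.262],[0.242,0.705,0,-0.007,-0.003,0.262],[0.242,0.705,0,-0.007,-0.003,0.262],[0.242,0.705,0,-0.007,-0.003,0.262],[0.242,0.705,0,-0.007,-0.003,0.262]]}}

```text
clock: 21.65
tool_pos: [0.4863, 0.414, 0.1507]
orientation: [-179.8, -0.0, 138.1]
force: [-0.3, -0.9, 1.0]
opening: 0.062
```

```bash
python3 wl.py w16 18
```

```text
t 21.7 [486.5 413.7 151.4] [-179.8   -0.   138. ] open 61.0
[219.4 247.9] c [555.7 365.8] size [41.3 77.2] long axis 171.9
[315. 151.] c [438.  361.3] size [41.2 52.2] long axis 48.1
[ 17. 129.] c [613.6 182.1] size [32.9 37.7] long axis 1.8
```

View pics/w16.png

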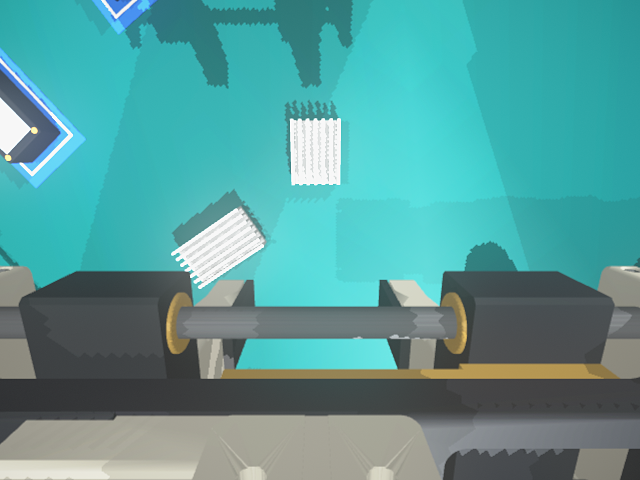

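The left short sink is at (316,152), 52 x 41 mm, axis 48.1°. It fits a short heat sink. Going down on it.

```bash
python3 go.py 438 361.3 60 138.1 438 361.3 4 138.1
```

```text
t 21.7 tcp [486.5 413.7 151.4] [-179.8   -0.   138. ] open 61.0
-> [438.0, 361.3, 60.0, 138.1]
   [0.007, -0.474, 0.61, -0.003, -0.0, -0.001] rows>= 3
-> [438.0, 361.3, 4.0, 138.1]
   [-0.0, 0.0, 0.374, 0.0, -0.0, -0.0] rows>= 2
```

>>> {"fn": "drive_tool", "kwargs": {"moves": [[0.007,-0.474,0.61,-0.003,0,0],[0.007,-0.474,0.61,-0.003,0,0],[0.007,-0.474,0.61,-0.003,0,0],[0.007,-0.474,0.61,-0.003,0,0],[0.007,-0.474,0.61,-0.003,0,0]]}}

```text
clock: 22.2
tool_pos: [0.4386, 0.3611, 0.0609]
orientation: [179.9, 0.0, 138.0]
force: [1.2, 0.6, 0.6]
opening: 0.0614
```

```bash
python3 go.py 438 361.3 4 138.1
```

```text
t 22.2 tcp [438.6 361.1  60.9] [179.9   0.  138. ] open 61.4
-> [438.0, 361.3, 4.0, 138.1]
   [0.004, -0.002, 0.379, 0.001, 0.0, -0.001] rows>= 2
```

>>> {"fn": "drive_tool", "kwargs": {"moves": [[0.004,-0.002,0.25,0,0,0],[0.004,-0.002,0.36,0,0,0],[0.004,-0.002,0.379,0,0,0],[0.004,-0.002,0.379,0,0,0]]}}

```text
clock: 22.6
tool_pos: [0.4389, 0.362, 0.0048]
orientation: [179.9, 0.0, 138.0]
force: [0.1, -0.4, 1.1]
opening: 0.0612
```

>>> {"fn": "drive_tool", "kwargs": {"moves": [[0,0,0,0,0,0],[0,0,0,0,0,0],[0,0,0,0,0,0],[0,0,0,0,0,0],[0,0,0,0,0,0]], "fingers": -1}}

```text
clock: 23.1
tool_pos: [0.4392, 0.3625, 0.0056]
orientation: [179.8, 0.0, 138.1]
force: [-1.0, -1.5, 6.2]
opening: 0.0396
```

>>> {"fn": "drive_tool", "kwargs": {"moves": [[0,0,-0.2,0,0,0],[0,0,-0.5,0,0,0],[0,0,-0.65,0,0,0],[0,0,-0.65,0,0,0]]}}

```text
clock: 23.5
tool_pos: [0.4403, 0.3641, 0.1071]
orientation: [179.4, -0.0, 138.1]
force: [-0.3, -0.9, -0.4]
opening: 0.0399
```

```bash
python3 go.py 456.6 149.5 100 173.9;  python3 - <<'E'
from det import *
snap('wrist','w17')
E
```

```text
t 23.5 tcp [440.3 364.1 107.1] [179.4  -0.  138.1] open 39.9
-> [456.6, 149.5, 100.0, 173.9]
   [-1.0, -0.958, 0.035, 0.009, 0.003, -0.576] rows>= 5
   [-0.01, -0.049, 0.002, 0.001, -0.0, -0.021] rows>= 1
```

View pics/w17.png

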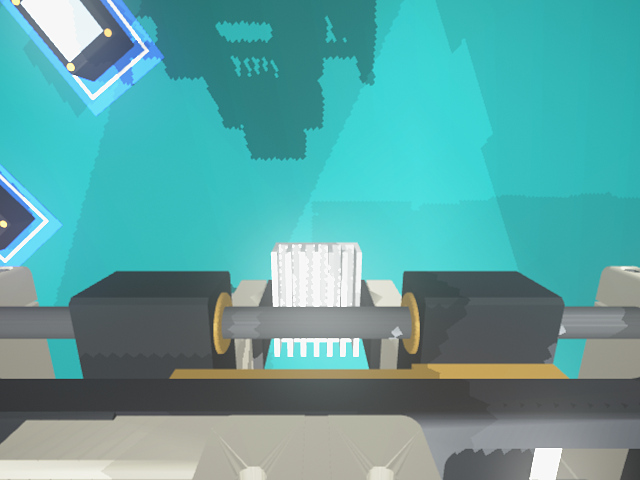

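Sink held at 39.9 mm opening, level, with its front edge at row 243. Carrying it to the short1 module.

>>> {"fn": "drive_tool", "kwargs": {"moves": [[-1,-0.958,0.03,0.009,0.003,-0.576],[-1,-0.958,0.03,0.009,0.003,-0.576],[-1,-0.958,0.03,0.009,0.003,-0.576],[-1,-0.958,0.03,0.009,0.003,-0.576],[-1,-0.958,0.03,0.009,0.003,-0.576]]}}

```text
clock: 24.05
tool_pos: [0.4531, 0.1515, 0.0978]
orientation: [-179.8, -0.3, 172.8]
force: [-0.4, 0.7, -1.0]
opening: 0.0393
```

```bash
python3 go.py 456.4 150.9 60 173.9
```

```text
t 24.05 tcp [453.1 151.5  97.8] [-179.8   -0.3  172.8] open 39.3
-> [456.4, 150.9, 60.0, 173.9]
   [-0.023, -0.0, 0.252, -0.004, -0.005, -0.018] rows>= 1
```

>>> {"fn": "drive_tool", "kwargs": {"moves": [[-0.023,0,0.252,-0.003,-0.005,-0.018],[-0.023,0,0.252,-0.003,-0.005,-0.018],[-0.023,0,0.252,-0.003,-0.005,-0.018],[-0.023,0,0.252,-0.003,-0.005,-0.018]]}}

```text
clock: 24.45
tool_pos: [0.4567, 0.1515, 0.0606]
orientation: [-179.9, 0.0, 173.9]
force: [0.5, 0.2, -0.3]
opening: 0.0398
```

```bash
python3 go.py 456.4 150.9 31 173.9
python3 - <<'E'
from det import *
snap('wrist','w18')
s=snap('side'); im=cv2.cvtColor(s['pixels'],cv2.COLOR_RGB2BGR)[230:400,220:440]; cv2.imwrite('pics/s18.png',cv2.resize(im,None,fx=3,fy=3))
E
```

```text
t 24.45 tcp [456.7 151.5  60.6] [-179.9    0.   173.9] open 39.8
-> [456.4, 150.9, 31.0, 173.9]
   [0.002, -0.004, 0.197, -0.001, 0.0, 0.0] rows>= 1
```

View pics/w18.png

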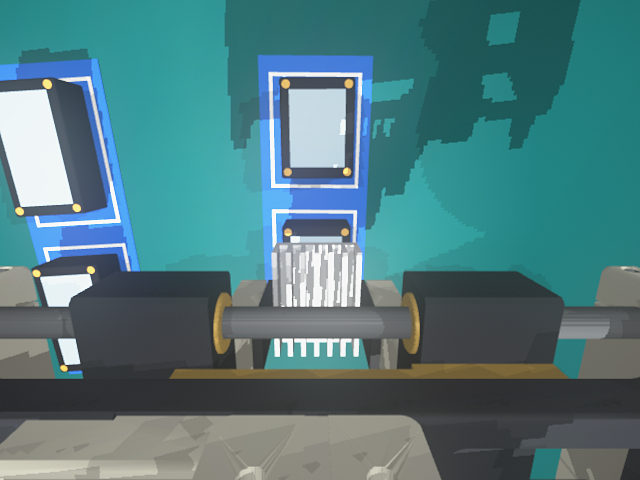

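View pics/s18.png

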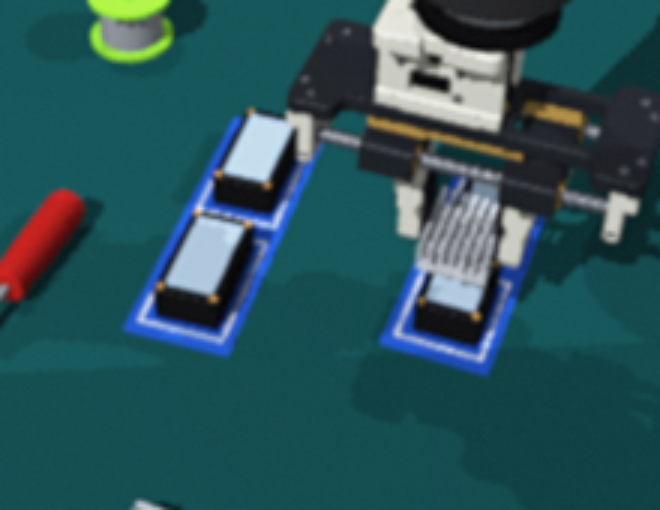

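>>> {"fn": "drive_tool", "kwargs": {"moves": [[-0.002,-0.003,0.12,0,0,0],[-0.002,-0.003,0.17,0,0,0],[-0.002,-0.003,0.195,0,0,0],[-0.002,-0.003,0.2,0,0,0],[-0.002,-0.003,0.2,0,0,0]]}}

```text
clock: 25.05
tool_pos: [0.4573, 0.1515, 0.0311]
orientation: [-180.0, 0.1, 173.9]
force: [0.1, 0.3, 0.0]
opening: 0.0397
```

```bash
python3 go.py 456.8 150.9 29.6 173.9
```

```text
t 25.05 tcp [457.3 151.5  31.1] [-1.800e+02  1.000e-01  1.739e+02] open 39.7
-> [456.8, 150.9, 29.6, 173.9]
   [0.003, -0.004, 0.01, -0.0, 0.001, 0.001] rows>= 1
```

>>> {"fn": "drive_tool", "kwargs": {"moves": [[0.003,-0.004,0.012,0,0,0],[0.003,-0.004,0.012,0,0,0],[0.003,-0.004,0.012,0,0,0]]}}

```text
clock: 25.35
tool_pos: [0.457, 0.1512, 0.0297]
orientation: [180.0, 0.1, 173.9]
force: [1.1, 0.4, 0.2]
opening: 0.04
```

>>> {"fn": "drive_tool", "kwargs": {"moves": [[0,0,0,0,0,0],[0,0,0,0,0,0],[0,0,0,0,0,0]], "fingers": 0.2}}

```text
clock: 25.65
tool_pos: [0.457, 0.1511, 0.0297]
orientation: [180.0, 0.1, 173.9]
force: [-0.1, -0.0, 0.0]
opening: 0.0518
```

>>> {"fn": "drive_tool", "kwargs": {"moves": [[0,0,-0.2,0,0,0],[0,0,-0.5,0,0,0],[0,0,-1,0,0,0],[0,0,-1,0,0,0],[0,0,-1,0,0,0]]}}

```text
clock: 26.15
tool_pos: [0.4587, 0.1523, 0.1841]
orientation: [179.7, 0.4, 174.0]
force: [-0.3, 0.0, -0.1]
opening: 0.0524
```

```bash
python3 go.py 464 220 174 173.9
```

```text
t 26.15 tcp [458.7 152.3 184.1] [179.7   0.4 174. ] open 52.4
-> [464.0, 220.0, 174.0, 173.9]
   [0.013, 0.452, 0.069, 0.005, 0.007, 0.001] rows>= 2
```

>>> {"fn": "drive_tool", "kwargs": {"moves": [[0.013,0.452,0.069,0.005,0.007,0],[0.013,0.452,0.069,0.005,0.007,0],[0.013,0.452,0.069,0.005,0.007,0],[0.013,0.452,0.069,0.005,0.007,0]]}}

```text
clock: 26.55
tool_pos: [0.4634, 0.22, 0.173]
orientation: [-179.9, -0.1, 174.0]
force: [0.4, -0.3, -0.6]
opening: 0.0526
```

```bash
python3 wl.py w19 42; python3 dots.py w19b 275 30 365 100; python3 go.py 487 377 152 262
```

```text
t 26.6 [463.4 219.6 173.3] [-179.9   -0.   174. ] open 52.7
[148.2 194.1] c [598.9 170.9] size [32.5 66.1] long axis 87.7
[313.3 151.5] c [456.5 150.7] size [48.4 58.4] long axis 82.9
[315.   50.5] c [447.8  76.8] size [30.8 40.3] long axis 84.1
[123.7  63. ] c [595.2  71.7] size [32.4 60.9] long axis 86.7
26.65 [463.5 219.4 173.5] [-1.7996e+02 -3.0000e-02  1.7396e+02]
dots [[295.8, 79.9], [336.2, 79.8]]
t 26.65 tcp [463.5 219.4 173.5] [-180.   -0.  174.] open 52.3
-> [487.0, 377.0, 152.0, 262.0]
   [-0.031, 0.723, 0.097, -0.0, -0.001, -1.0] rows>= 7
   [-0.3, 0.157, 0.046, -0.0, -0.0, -0.467] rows>= 4
```

View pics/w19.png

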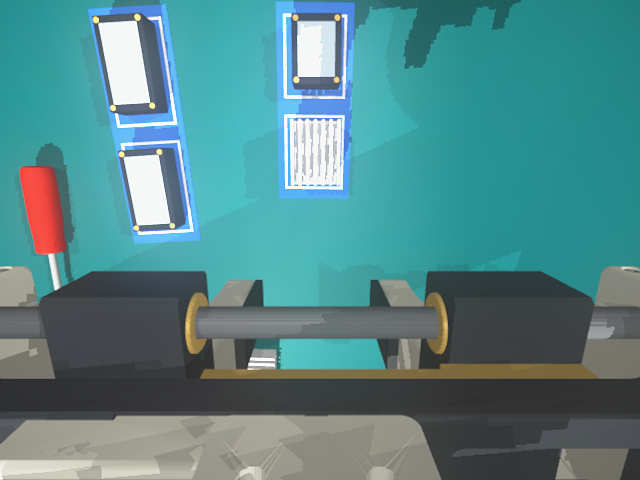

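Run:
```python
import cv2
im=cv2.imread('pics/w19.png')[95:205,260:370];cv2.imwrite('pics/w19c.png',cv2.resize(im,None,fx=5,fy=5,interpolation=cv2.INTER_NEAREST))
```

```text
(no output)
```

View pics/w19c.png

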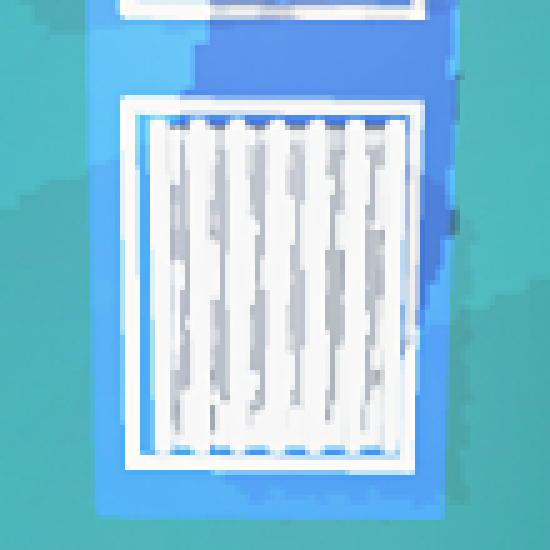

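```bash
python3 - <<'E'
from det import *
from dots import tool
s=snap('wrist')
p=ray(s,315.8,152.3,.042)*1000;print(p,tool(p[:2]))
E
python3 go.py 487 377 152 262
```

```text
[454.98023383 150.16734362  42.        ] [  1.29027991 -69.60601589]
t 26.7 tcp [463.7 219.3 173.7] [-180.    -0.   173.9] open 52.6
-> [487.0, 377.0, 152.0, 262.0]
   [-0.03, 0.724, 0.098, -0.0, -0.0, -1.0] rows>= 7
   [-0.299, 0.157, 0.046, 0.0, -0.0, -0.468] rows>= 4
```

The sink sits within 1 mm of the module centre, with no black showing. Next is a measuring hover for the long modules on the way to the left long sink.

```bash
python3 go.py 612 238 158 177
```

```text
t 26.7 tcp [463.7 219.3 173.7] [-180.    -0.   173.9] open 52.6
-> [612.0, 238.0, 158.0, 177.0]
   [-0.97, 0.228, 0.105, -0.0, -0.0, -0.051] rows>= 4
```

>>> {"fn": "drive_tool", "kwargs": {"moves": [[-0.97,0.228,0.105,0,0,-0.051],[-0.97,0.228,0.105,0,0,-0.051],[-0.97,0.228,0.105,0,0,-0.051],[-0.97,0.228,0.105,0,0,-0.051],[-0.97,0.228,0.105,0,0,-0.051]], "fingers": 0.4}}

```text
clock: 27.2
tool_pos: [0.6123, 0.2367, 0.1561]
orientation: [-179.9, -0.2, 176.9]
force: [-0.4, 0.6, -0.4]
opening: 0.0615
```

```bash
python3 dots.py w20 270 90 370 200 270 0 370 90; python3 go.py 487 377 152 262
```

```text
27.25 [611.6 236.9 157.1] [-1.7992e+02 -1.0000e-01  1.7692e+02]
dots px [315.7 151.7] c [607.1 167.5] size [65.5 33.2] ax 87.6 tool [  0.5 -69.3]
dots [[293.6, 58.3], [337.0, 58.0]]
t 27.25 tcp [611.6 236.9 157.1] [-1.799e+02 -1.000e-01  1.769e+02] open 61.4
-> [487.0, 377.0, 152.0, 262.0]
   [0.62, 0.626, 0.024, 0.0, -0.002, -1.0] rows>= 7
   [-0.097, 0.356, 0.01, -0.0, -0.0, -0.418] rows>= 3
```

View pics/w20.png

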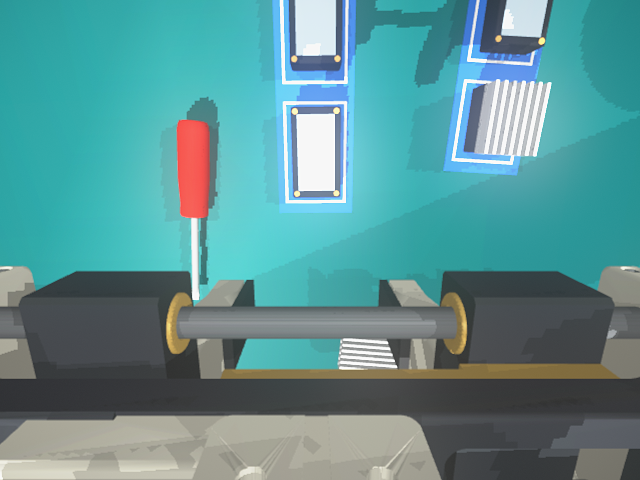

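Long2 module: (607.1,167.5), axis 87.6°. On to the left long sink.

>>> {"fn": "drive_tool", "kwargs": {"moves": [[0.62,0.626,0.024,0,0,-1],[0.62,0.626,0.024,0,0,-1],[0.62,0.626,0.024,0,0,-1],[0.62,0.626,0.024,0,0,-1],[0.62,0.626,0.024,0,0,-1],[0.62,0.626,0.024,0,0,-1],[0.62,0.626,0.024,0,0,-1]]}}

```text
clock: 27.95
tool_pos: [0.5227, 0.3355, 0.155]
orientation: [180.0, -0.0, -122.7]
force: [0.8, -0.4, -0.7]
opening: 0.0611
```

```bash
python3 go.py 487 377 152 262
```

```text
t 27.95 tcp [522.7 335.5 155. ] [ 180.    -0.  -122.7] open 61.1
-> [487.0, 377.0, 152.0, 262.0]
   [-0.105, 0.349, 0.02, 0.001, 0.0, -0.411] rows>= 3
```

>>> {"fn": "drive_tool", "kwargs": {"moves": [[-0.105,0.349,0.02,0,0,-0.411],[-0.105,0.349,0.02,0,0,-0.411],[-0.105,0.349,0.02,0,0,-0.411],[-0.105,0.349,0.02,0,0,-0.411],[-0.105,0.349,0.02,0,0,-0.411]]}}

```text
clock: 28.45
tool_pos: [0.4865, 0.3767, 0.1531]
orientation: [180.0, 0.1, -98.2]
force: [0.0, -0.4, 1.2]
opening: 0.0613
```

```bash
python3 wl.py w21 18
```

```text
t 28.5 [486.8 376.7 152.9] [ 1.80e+02  1.00e-01 -9.82e+01] open 61.2
[592.4 239.2] c [444.2 135.5] size [56.3 76.3] long axis 83.9
[ 15.5 228. ] c [524.7 638.7] size [27.3 79.6] long axis 158.5
[319.  146.5] c [557.9 365.3] size [41.1 72.1] long axis 171.8
[571.6  35.9] c [611.5 163.2] size [37.6 62.7] long axis 87.5
```

View pics/w21.png

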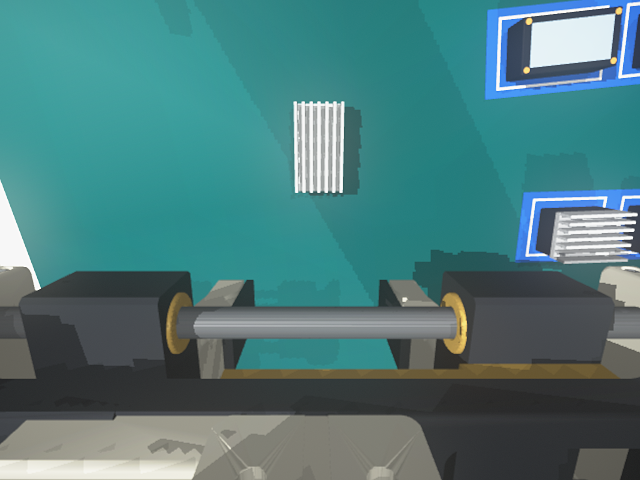

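The long sink is at (319,147): centre (557.9,365.3), 72.1 x 41.1 mm, axis 171.8°. Picking it.

```bash
python3 go.py 557.9 365.3 60 261.8
```

```text
t 28.5 tcp [486.8 376.7 152.9] [ 1.80e+02  1.00e-01 -9.82e+01] open 61.2
-> [557.9, 365.3, 60.0, 261.8]
   [0.008, -0.48, 0.619, 0.0, 0.001, -0.0] rows>= 3
```

>>> {"fn": "drive_tool", "kwargs": {"moves": [[0.008,-0.48,0.619,0,0,0],[0.008,-0.48,0.619,0,0,0],[0.008,-0.48,0.619,0,0,0],[0.008,-0.48,0.619,0,0,0],[0.008,-0.48,0.619,0,0,0]]}}

```text
clock: 29.0
tool_pos: [0.5581, 0.3651, 0.0605]
orientation: [-180.0, 0.1, -98.3]
force: [0.3, 0.4, 0.1]
opening: 0.0615
```

```bash
python3 go.py 557.9 365.3 4 261.8
```

```text
t 29.0 tcp [558.1 365.1  60.5] [-1.80e+02  1.00e-01 -9.83e+01] open 61.5
-> [557.9, 365.3, 4.0, 261.8]
   [-0.001, 0.001, 0.377, -0.0, 0.001, -0.002] rows>= 2
```

>>> {"fn": "drive_tool", "kwargs": {"moves": [[0,0,0.25,0,0,0],[0,0,0.36,0,0,0],[0,0,0.377,0,0,0],[0,0,0.377,0,0,0]]}}

```text
clock: 29.4
tool_pos: [0.5582, 0.3661, 0.0056]
orientation: [-179.9, 0.1, -98.3]
force: [-0.3, -0.0, -0.0]
opening: 0.0609
```

>>> {"fn": "drive_tool", "kwargs": {"moves": [[0,0,0,0,0,0],[0,0,0,0,0,0],[0,0,0,0,0,0],[0,0,0,0,0,0],[0,0,0,0,0,0]], "fingers": -1}}

```text
clock: 29.9
tool_pos: [0.5585, 0.3664, 0.0066]
orientation: [-179.9, 0.2, -98.3]
force: [-2.4, 1.0, 6.9]
opening: 0.0396
```

>>> {"fn": "drive_tool", "kwargs": {"moves": [[0,0,-0.2,0,0,0],[0,0,-0.5,0,0,0],[0,0,-0.65,0,0,0],[0,0,-0.65,0,0,0]]}}

```text
clock: 30.3
tool_pos: [0.5602, 0.3678, 0.1088]
orientation: [-179.6, 0.5, -98.3]
force: [0.5, 0.3, -0.9]
opening: 0.0396
```

```bash
python3 go.py 608 169 100 177.4;  python3 - <<'E'
from det import *
snap('wrist','w22')
E
```

```text
t 30.3 tcp [560.2 367.8 108.8] [-179.6    0.5  -98.3] open 39.6
-> [608.0, 169.0, 100.0, 177.4]
   [0.901, -0.36, 0.036, 0.001, 0.008, 1.0] rows>= 7
   [0.057, -0.389, 0.017, 0.0, 0.004, 0.406] rows>= 3
```

View pics/w22.png

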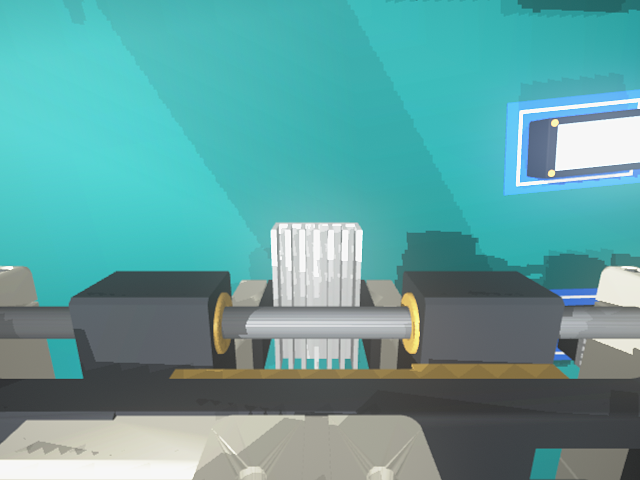

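Held level at 39.6 mm opening, front edge at row 224. To long2.

>>> {"fn": "drive_tool", "kwargs": {"moves": [[0.901,-0.36,0.03,0,0.008,1],[0.901,-0.36,0.03,0,0.008,1],[0.901,-0.36,0.03,0,0.008,1],[0.901,-0.36,0.03,0,0.008,1],[0.901,-0.36,0.03,0,0.008,1],[0.901,-0.36,0.03,0,0.008,1],[0.901,-0.36,0.03,0,0.008,1]]}}

```text
clock: 31.05
tool_pos: [0.5922, 0.2246, 0.0993]
orientation: [-180.0, -0.2, -158.7]
force: [0.1, 0.7, -0.1]
opening: 0.0397
```

```bash
python3 go.py 608.2 167.2 90 177.3
```

```text
t 31.05 tcp [592.2 224.6  99.3] [-180.    -0.2 -158.7] open 39.7
-> [608.2, 167.2, 90.0, 177.3]
   [0.039, -0.395, 0.063, -0.001, -0.003, 0.4] rows>= 3
```

>>> {"fn": "drive_tool", "kwargs": {"moves": [[0.039,-0.395,0.063,0,-0.003,0.4],[0.039,-0.395,0.063,0,-0.003,0.4],[0.039,-0.395,0.063,0,-0.003,0.4],[0.039,-0.395,0.063,0,-0.003,0.4],[0.039,-0.395,0.063,0,-0.003,0.4]]}}

```text
clock: 31.55
tool_pos: [0.6077, 0.167, 0.089]
orientation: [-179.9, -0.0, 177.5]
force: [0.2, -0.3, -0.0]
opening: 0.0397
```

```bash
python3 go.py 608.2 167.2 55 177.3
```

```text
t 31.55 tcp [607.7 167.   89. ] [-179.9   -0.   177.5] open 39.7
-> [608.2, 167.2, 55.0, 177.3]
   [-0.003, 0.002, 0.226, -0.002, -0.001, 0.004] rows>= 1
```

>>> {"fn": "drive_tool", "kwargs": {"moves": [[-0.003,0.002,0.226,0,0,0.004],[-0.003,0.002,0.226,0,0,0.004],[-0.003,0.002,0.226,0,0,0.004],[-0.003,0.002,0.226,0,0,0.004]]}}

```text
clock: 31.95
tool_pos: [0.6087, 0.1678, 0.0561]
orientation: [-179.9, 0.0, 177.4]
force: [-0.5, -0.1, -0.6]
opening: 0.0398
```

```bash
python3 go.py 608.2 167.2 31 177.3
python3 - <<'E'
from det import *
snap('wrist','w23')
E
```

```text
t 31.95 tcp [608.7 167.8  56.1] [-179.9    0.   177.4] open 39.8
-> [608.2, 167.2, 31.0, 177.3]
   [0.003, -0.004, 0.168, -0.002, 0.0, 0.001] rows>= 1
```

View pics/w23.png

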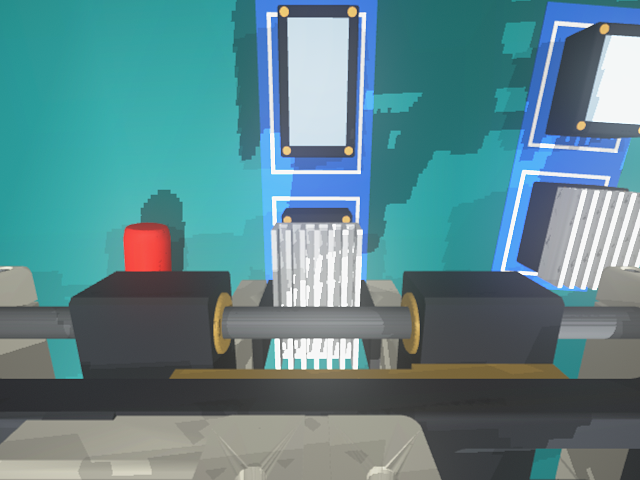

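Laterally centred: module dots and sink both at column 317. Lowering and releasing.

>>> {"fn": "drive_tool", "kwargs": {"moves": [[0.003,-0.006,0.1,0,0,0],[0.003,-0.006,0.15,0,0,0],[0.003,-0.006,0.17,0,0,0],[0.003,-0.006,0.172,0,0,0],[0.003,-0.006,0.172,0,0,0]]}}

```text
clock: 32.5
tool_pos: [0.6086, 0.167, 0.0309]
orientation: [-179.9, 0.1, 177.4]
force: [-1.0, 0.6, -0.6]
opening: 0.0398
```

```bash
python3 go.py 608.2 167.2 30.3 177.3
```

```text
t 32.5 tcp [608.6 167.   30.9] [-1.799e+02  1.000e-01  1.774e+02] open 39.8
-> [608.2, 167.2, 30.3, 177.3]
   [0.003, 0.001, 0.004, -0.001, 0.001, 0.001] rows>= 1
```

>>> {"fn": "drive_tool", "kwargs": {"moves": [[0.002,0.001,0.005,0,0,0],[0.002,0.001,0.005,0,0,0]]}}

```text
clock: 32.7
tool_pos: [0.6086, 0.1672, 0.0307]
orientation: [-179.9, 0.1, 177.4]
force: [0.3, -0.8, 1.6]
opening: 0.04
```

>>> {"fn": "drive_tool", "kwargs": {"moves": [[0,0,0,0,0,0],[0,0,0,0,0,0],[0,0,0,0,0,0]], "fingers": 0.2}}

```text
clock: 33.0
tool_pos: [0.6086, 0.1673, 0.0307]
orientation: [-180.0, 0.1, 177.4]
force: [-0.2, 0.3, -0.9]
opening: 0.0521
```

>>> {"fn": "drive_tool", "kwargs": {"moves": [[0,0,-0.2,0,0,0],[0,0,-0.5,0,0,0],[0,0,-0.95,0,0,0],[0,0,-0.95,0,0,0],[0,0,-0.95,0,0,0]]}}

```text
clock: 33.5
tool_pos: [0.6101, 0.1683, 0.1773]
orientation: [179.9, 0.5, 177.4]
force: [-0.2, -0.5, -1.3]
opening: 0.0524
```

```bash
python3 go.py 612 237 174 177.3
```

```text
t 33.5 tcp [610.1 168.3 177.3] [179.9   0.5 177.4] open 52.4
-> [612.0, 237.0, 174.0, 177.3]
   [0.009, 0.458, 0.023, 0.002, 0.008, 0.002] rows>= 2
```

>>> {"fn": "drive_tool", "kwargs": {"moves": [[0.009,0.458,0.023,0.002,0.008,0],[0.009,0.458,0.023,0.002,0.008,0],[0.009,0.458,0.023,0.002,0.008,0],[0.009,0.458,0.023,0.002,0.008,0]]}}

```text
clock: 33.9
tool_pos: [0.6113, 0.2371, 0.1727]
orientation: [-180.0, -0.1, 177.5]
force: [-0.1, -0.9, -0.6]
opening: 0.0522
```

```bash
python3 wl.py w24 42; python3 go.py 607 135 157 177.3
python3 - <<'E'
import cv2
im=cv2.imread('pics/w24.png')[85:220,250:385];cv2.imwrite('pics/w24c.png',cv2.resize(im,None,fx=4,fy=4,interpolation=cv2.INTER_NEAREST))
E
```

```text
t 33.95 [611.4 236.6 172.9] [-1.800e+02 -1.000e-01  1.774e+02] open 52.4
[314.5 151. ] c [607.9 167.9] size [48.3 75.5] long axis 87.4
[500.  124.9] c [459.4 153.8] size [48.7 59.7] long axis 84.4
[513.3  21.5] c [455.9  80.7] size [29.6 29.8] long axis 85.7
[314.5  33. ] c [604.   81.8] size [31.4 44. ] long axis 87.5
t 33.95 tcp [611.4 236.6 172.9] [-1.800e+02 -1.000e-01  1.774e+02] open 52.4
-> [607.0, 135.0, 157.0, 177.3]
   [-0.002, -0.678, 0.107, -0.001, -0.002, 0.002] rows>= 3
```

View pics/w24c.png

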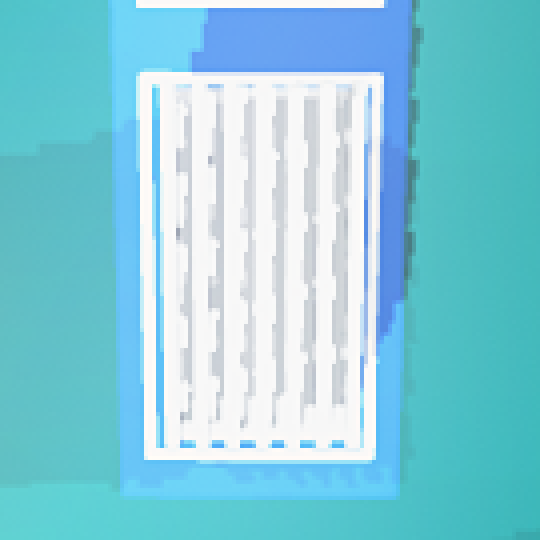

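>>> {"fn": "drive_tool", "kwargs": {"moves": [[0,-0.678,0.107,0,0,0],[0,-0.678,0.107,0,0,0],[0,-0.678,0.107,0,0,0],[0,-0.678,0.107,0,0,0],[0,-0.678,0.107,0,0,0]], "fingers": 0.4}}

```text
clock: 34.45
tool_pos: [0.607, 0.1347, 0.1572]
orientation: [-180.0, -0.1, 177.4]
force: [0.4, -0.0, -0.2]
opening: 0.0613
```

```bash
python3 dots.py w25 270 80 370 206; python3 go.py 574 -300 152 162
python3 - <<'E'
from det import *
# stack 2 centre px (315.5,151.4) in w24, camera pose there from tool offset: same tool-frame as now
from dots import tool
s=snap('wrist'); o=sensors.get_obs()
# shift current TCP to height of w24 (172.9): use relative plane height
p=ray(s,315.5,151.4,o['tool_pos'][2]-.1729+.042)*1000; print('tool rel (w24)',tool(p[:2]))
t=snap('top','t25')
E
```

```text
34.5 [607.  135.3 157.1] [-1.7998e+02 -9.0000e-02  1.7741e+02]
dots px [316.3 151.1] c [602.   65.3] size [65.4 33.2] ax 87.2 tool [  1.6 -70.1]
t 34.5 tcp [607.  135.3 157.1] [-1.800e+02 -1.000e-01  1.774e+02] open 61.4
-> [574.0, -300.0, 152.0, 162.0]
   [0.03, -1.0, 0.012, -0.0, -0.0, 0.088] rows>= 4
   [-0.062, -1.0, 0.012, -0.0, -0.001, 0.089] rows>= 4
   [-0.139, -0.897, 0.012, -0.001, -0.0, 0.08] rows>= 3
tool rel (w24) [  0.80603463 -70.58300674]
```

View pics/w25.png

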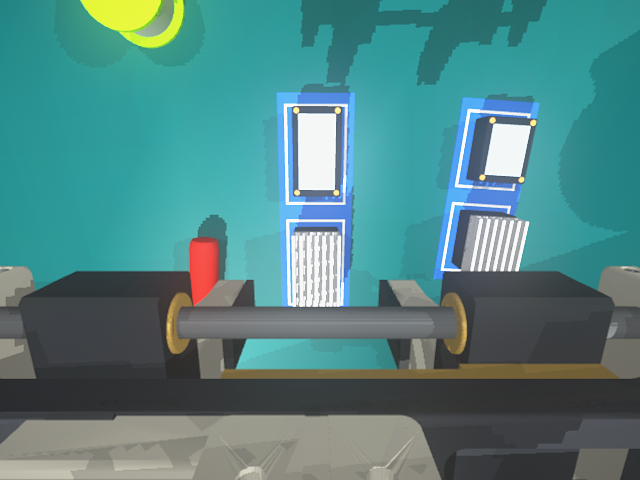

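View pics/t25.png

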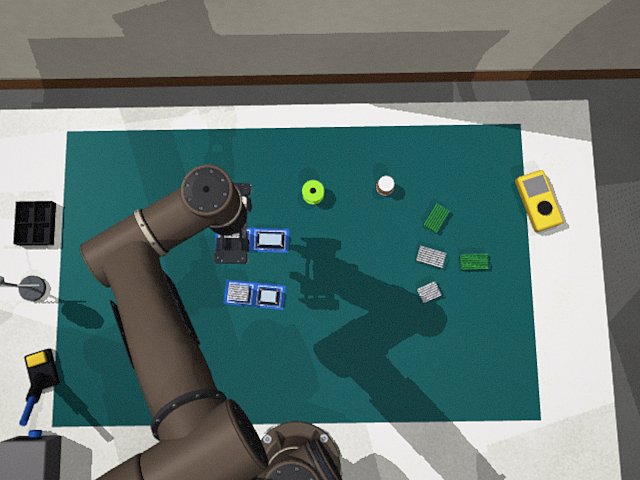

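Stack 2 is within 1.5 mm and no black shows. Long1 module is at (602.0,65.3), axis 87.2°. For the next long sink there are three candidates in the top view: grey at (431,257), green at (436,217) and green at (475,262). Only the grey one is aluminium; the greens are look-alikes. I'll confirm in a crop from the hover.

>>> {"fn": "drive_tool", "kwargs": {"moves": [[0.03,-1,0.012,0,0,0.088],[0.03,-1,0.012,0,0,0.088],[0.03,-1,0.012,0,0,0.088],[0.03,-1,0.012,0,0,0.088]]}}

```text
clock: 35.0
tool_pos: [0.5949, -0.0176, 0.1553]
orientation: [-179.9, -0.1, 172.0]
force: [0.2, 0.1, -0.8]
opening: 0.0617
```

>>> {"fn": "drive_tool", "kwargs": {"moves": [[-0.062,-1,0.012,0,0,0.089],[-0.062,-1,0.012,0,0,0.089],[-0.062,-1,0.012,0,0,0.089],[-0.062,-1,0.012,0,0,0.089]]}}

```text
clock: 35.4
tool_pos: [0.5828, -0.1708, 0.1534]
orientation: [-179.9, -0.2, 166.5]
force: [0.2, 1.4, -0.5]
opening: 0.0612
```

```bash
python3 go.py 571 -302 152 162
```

```text
t 35.4 tcp [ 582.8 -170.8  153.4] [-179.9   -0.2  166.5] open 61.2
-> [571.0, -302.0, 152.0, 162.0]
   [-0.128, -0.869, 0.011, -0.002, -0.002, 0.075] rows>= 3
```

>>> {"fn": "drive_tool", "kwargs": {"moves": [[-0.128,-0.869,0.01,0,0,0.075],[-0.128,-0.869,0.01,0,0,0.075],[-0.128,-0.869,0.01,0,0,0.075],[-0.128,-0.869,0.01,0,0,0.075],[-0.128,-0.869,0.01,0,0,0.075]]}}

```text
clock: 35.9
tool_pos: [0.5714, -0.3019, 0.1517]
orientation: [-179.9, -0.2, 162.0]
force: [0.2, 0.6, 1.0]
opening: 0.0613
```

```bash
python3 wl.py w26 18
```

```text
t 35.95 [ 571.5 -301.2  151.9] [-179.9   -0.2  162. ] open 61.4
[313.5 141.5] c [ 547.4 -375.5] size [41.5 72.9] long axis 72.4
[429.1 116.3] c [ 453.1 -365.9] size [45.  53.5] long axis 113.2
```

View pics/w26.png

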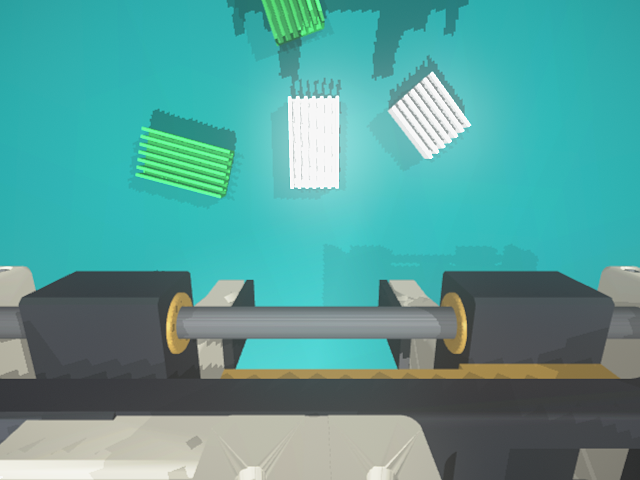

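Confirmed: the grey long sink is at (314,142), 73 x 41.5 mm; the greens are at (186,160) and (293,18). Picking the grey one.

```bash
python3 go.py 547.4 -375.5 60 162.3
```

```text
t 35.95 tcp [ 571.5 -301.2  151.9] [-179.9   -0.2  162. ] open 61.4
-> [547.4, -375.5, 60.0, 162.3]
   [-0.002, -0.52, 0.614, -0.002, -0.003, -0.005] rows>= 3
```

>>> {"fn": "drive_tool", "kwargs": {"moves": [[-0.002,-0.52,0.614,0,-0.003,-0.005],[-0.002,-0.52,0.614,0,-0.003,-0.005],[-0.002,-0.52,0.614,0,-0.003,-0.005],[-0.002,-0.52,0.614,0,-0.003,-0.005],[-0.002,-0.52,0.614,0,-0.003,-0.005]]}}

```text
clock: 36.45
tool_pos: [0.5484, -0.3748, 0.0605]
orientation: [-179.9, 0.0, 162.4]
force: [-0.3, -0.1, 0.5]
opening: 0.061
```

```bash
python3 go.py 547.4 -375.5 4 162.3
```

```text
t 36.45 tcp [ 548.4 -374.8   60.5] [-179.9    0.   162.4] open 61.0
-> [547.4, -375.5, 4.0, 162.3]
   [0.005, -0.005, 0.377, -0.002, 0.001, 0.001] rows>= 2
```

>>> {"fn": "drive_tool", "kwargs": {"moves": [[0.005,-0.005,0.25,0,0,0],[0.005,-0.005,0.36,0,0,0],[0.005,-0.005,0.377,0,0,0],[0.005,-0.005,0.377,0,0,0]]}}

```text
clock: 36.85
tool_pos: [0.5489, -0.3748, 0.0054]
orientation: [-179.8, 0.1, 162.5]
force: [-0.4, 0.2, 0.5]
opening: 0.0615
```

>>> {"fn": "drive_tool", "kwargs": {"moves": [[0,0,0,0,0,0],[0,0,0,0,0,0],[0,0,0,0,0,0],[0,0,0,0,0,0],[0,0,0,0,0,0]], "fingers": -1}}

```text
clock: 37.35
tool_pos: [0.5495, -0.375, 0.0064]
orientation: [-179.8, 0.2, 162.5]
force: [-0.3, 1.9, 6.2]
opening: 0.0396
```

>>> {"fn": "drive_tool", "kwargs": {"moves": [[0,0,-0.2,0,0,0],[0,0,-0.5,0,0,0],[0,0,-0.65,0,0,0],[0,0,-0.65,0,0,0]]}}

```text
clock: 37.75
tool_pos: [0.5513, -0.3758, 0.1085]
orientation: [-179.8, 0.6, 162.5]
force: [0.0, -0.2, -1.7]
opening: 0.0398
```

```bash
python3 go.py 604 66 100 177.2;  python3 - <<'E'
from det import *
snap('wrist','w27')
E
```

```text
t 37.75 tcp [ 551.3 -375.8  108.5] [-179.8    0.6  162.5] open 39.8
-> [604.0, 66.0, 100.0, 177.2]
   [0.189, 1.0, 0.014, -0.002, 0.003, -0.084] rows>= 4
   [0.099, 1.0, 0.016, -0.001, 0.004, -0.083] rows>= 4
   [0.011, 0.943, 0.016, -0.002, 0.003, -0.078] rows>= 3
```

View pics/w27.png

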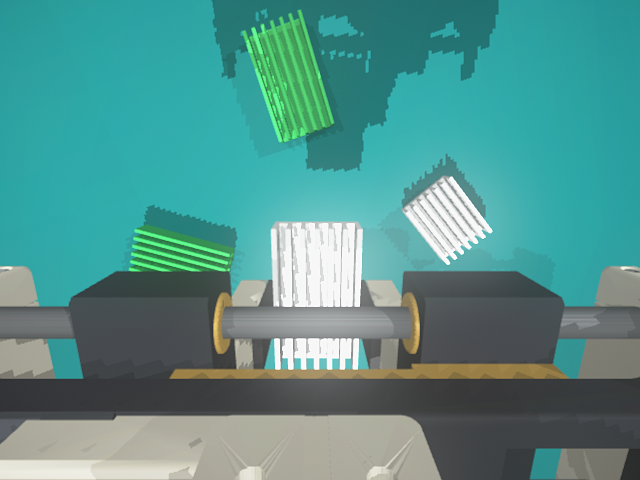

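Held. Front edge is at row 222, which matches the computed offset of about -1.2 mm. Carrying to long1.

>>> {"fn": "drive_tool", "kwargs": {"moves": [[0.189,1,0.01,0,0.003,-0.084],[0.189,1,0.01,0,0.003,-0.084],[0.189,1,0.01,0,0.003,-0.084],[0.189,1,0.01,0,0.003,-0.084]]}}

```text
clock: 38.2
tool_pos: [0.5679, -0.2188, 0.1026]
orientation: [-179.8, 0.1, 167.7]
force: [0.8, -0.2, -0.0]
opening: 0.0394
```

>>> {"fn": "drive_tool", "kwargs": {"moves": [[0.1,1,0.01,0,0.003,-0.083],[0.1,1,0.01,0,0.003,-0.083],[0.1,1,0.01,0,0.003,-0.083],[0.1,1,0.01,0,0.003,-0.083]]}}

```text
clock: 38.6
tool_pos: [0.5851, -0.0651, 0.0994]
orientation: [-179.8, -0.2, 172.9]
force: [-0.2, -0.0, 0.0]
opening: 0.0396
```

```bash
python3 go.py 603.6 66.4 95 177.2
```

```text
t 38.6 tcp [585.1 -65.1  99.4] [-179.8   -0.2  172.9] open 39.6
-> [603.6, 66.4, 95.0, 177.2]
   [-0.015, 0.885, 0.027, -0.002, -0.003, -0.071] rows>= 3
```

>>> {"fn": "drive_tool", "kwargs": {"moves": [[-0.015,0.885,0.027,-0.002,-0.003,-0.071],[-0.015,0.885,0.027,-0.002,-0.003,-0.071],[-0.015,0.885,0.027,-0.002,-0.003,-0.071],[-0.015,0.885,0.027,-0.002,-0.003,-0.071],[-0.015,0.885,0.027,-0.002,-0.003,-0.071]]}}

```text
clock: 39.1
tool_pos: [0.6029, 0.0666, 0.0935]
orientation: [-179.9, -0.1, 177.3]
force: [-0.2, -0.7, -0.4]
opening: 0.0393
```

```bash
python3 go.py 603.6 66.4 55 177.2
```

```text
t 39.1 tcp [602.9  66.6  93.5] [-1.799e+02 -1.000e-01  1.773e+02] open 39.3
-> [603.6, 66.4, 55.0, 177.2]
   [-0.005, -0.001, 0.257, -0.001, -0.002, 0.001] rows>= 1
```

>>> {"fn": "drive_tool", "kwargs": {"moves": [[-0.003,-0.003,0.257,0,0,0],[-0.003,-0.003,0.257,0,0,0],[-0.003,-0.003,0.257,0,0,0],[-0.003,-0.003,0.257,0,0,0]]}}

```text
clock: 39.5
tool_pos: [0.6039, 0.0653, 0.0561]
orientation: [-179.9, -0.1, 177.2]
force: [-0.1, 0.0, -0.1]
opening: 0.0397
```

```bash
python3 go.py 603.6 66.4 31 177.2
python3 - <<'E'
from det import *
snap('wrist','w28')
E
```

```text
t 39.5 tcp [603.9  65.3  56.1] [-1.799e+02 -1.000e-01  1.772e+02] open 39.7
-> [603.6, 66.4, 31.0, 177.2]
   [0.002, 0.007, 0.167, -0.001, -0.001, 0.0] rows>= 1
```

View pics/w28.png

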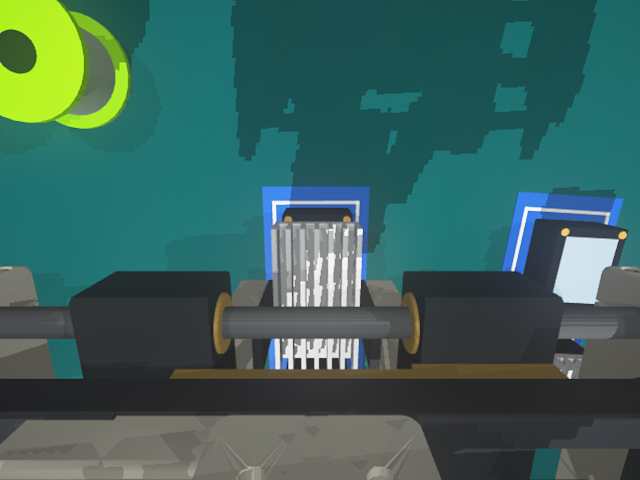

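>>> {"fn": "drive_tool", "kwargs": {"moves": [[0.001,0.006,0.1,0,0,0],[0.001,0.006,0.15,0,0,0],[0.001,0.006,0.17,0,0,0],[0.001,0.006,0.172,0,0,0],[0.001,0.006,0.172,0,0,0]]}}

```text
clock: 40.05
tool_pos: [0.6042, 0.0666, 0.031]
orientation: [-180.0, -0.0, 177.2]
force: [0.3, -1.4, -1.2]
opening: 0.0396
```

```bash
python3 go.py 603.6 66.4 30.2 177.2
```

```text
t 40.05 tcp [604.2  66.6  31. ] [-180.    -0.   177.2] open 39.6
-> [603.6, 66.4, 30.2, 177.2]
   [0.004, -0.001, 0.005, -0.001, -0.0, 0.0] rows>= 1
```

>>> {"fn": "drive_tool", "kwargs": {"moves": [[0.003,-0.001,0.006,0,0,0],[0.003,-0.001,0.006,0,0,0]]}}

```text
clock: 40.25
tool_pos: [0.604, 0.0665, 0.0305]
orientation: [-180.0, 0.0, 177.2]
force: [-0.6, 0.4, 0.4]
opening: 0.0398
```

>>> {"fn": "drive_tool", "kwargs": {"moves": [[0,0,0,0,0,0],[0,0,0,0,0,0],[0,0,0,0,0,0]], "fingers": 0.2}}

```text
clock: 40.55
tool_pos: [0.6041, 0.0666, 0.0306]
orientation: [-180.0, 0.0, 177.2]
force: [0.1, -0.3, 0.1]
opening: 0.0518
```

>>> {"fn": "drive_tool", "kwargs": {"moves": [[0,0,-0.2,0,0,0],[0,0,-0.5,0,0,0],[0,0,-0.95,0,0,0],[0,0,-0.95,0,0,0],[0,0,-0.95,0,0,0]]}}

```text
clock: 41.05
tool_pos: [0.6059, 0.0672, 0.1772]
orientation: [179.9, 0.4, 177.3]
force: [-0.1, -0.2, -0.7]
opening: 0.0525
```

```bash
python3 go.py 607 136 174 177.3
```

```text
t 41.05 tcp [605.9  67.2 177.2] [179.9   0.4 177.3] open 52.5
-> [607.0, 136.0, 174.0, 177.3]
   [0.015, 0.458, 0.022, 0.002, 0.007, -0.001] rows>= 2
```

>>> {"fn": "drive_tool", "kwargs": {"moves": [[0.015,0.458,0.022,0.002,0.007,0],[0.015,0.458,0.022,0.002,0.007,0],[0.015,0.458,0.022,0.002,0.007,0],[0.015,0.458,0.022,0.002,0.007,0]], "fingers": 0.4}}

```text
clock: 41.45
tool_pos: [0.6063, 0.1362, 0.1729]
orientation: [-179.9, -0.1, 177.3]
force: [-1.1, 0.3, -0.2]
opening: 0.0613
```

```bash
python3 wl.py w29 42; python3 go.py 454 141 157 174
python3 - <<'E'
import cv2
im=cv2.imread('pics/w29.png')[85:220,250:385];cv2.imwrite('pics/w29c.png',cv2.resize(im,None,fx=4,fy=4,interpolation=cv2.INTER_NEAREST))
E
```

```text
t 41.5 [606.3 135.7 173. ] [-1.799e+02 -1.000e-01  1.773e+02] open 61.3
[314.5 248.5] c [606.8 148.2] size [40.9 48.2] long axis 177.3
[484.6 242.2] c [458.5 149.2] size [48.1 54.4] long axis 84.4
[494.5 145.1] c [456.2  68.3] size [33.2 52.6] long axis 86.4
[314. 152.] c [603.   67.7] size [48.1 75.6] long axis 87.4
[168.5  22.9] c [707.5 -30.7] size [11.9 34.4] long axis 46.6
t 41.5 tcp [606.3 135.7 173. ] [-1.799e+02 -1.000e-01  1.773e+02] open 61.3
-> [454.0, 141.0, 157.0, 174.0]
   [1.0, -0.012, 0.107, -0.001, -0.002, 0.054] rows>= 4
   [0.016, -0.001, 0.002, 0.0, 0.0, 0.001] rows>= 1
```

View pics/w29c.png

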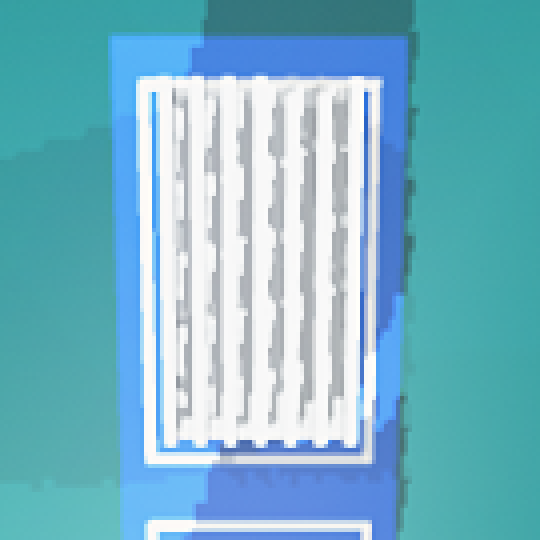

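Long1's stack is flush: no black showing, and its centre matches within about 1 mm. Re-measuring short0, then the last sink.

>>> {"fn": "drive_tool", "kwargs": {"moves": [[1,-0.012,0.107,0,0,0.054],[1,-0.012,0.107,0,0,0.054],[1,-0.012,0.107,0,0,0.054],[1,-0.012,0.107,0,0,0.054],[1,-0.012,0.107,0,0,0.054]]}}

```text
clock: 42.0
tool_pos: [0.4557, 0.1403, 0.1577]
orientation: [-180.0, -0.1, 174.1]
force: [1.4, -1.4, 0.7]
opening: 0.0615
```

```bash
python3 dots.py w30 270 95 370 200; python3 go.py 480 -302 152 203.2
```

```text
42.05 [456.8 140.8 157.9] [-1.7998e+02 -2.0000e-02  1.7407e+02]
dots px [316.9 151.1] c [446.3  70.8] size [45.3 33.2] ax 84.1 tool [  3.2 -70.7]
t 42.05 tcp [456.8 140.8 157.9] [-180.    -0.   174.1] open 61.5
-> [480.0, -302.0, 152.0, 203.2]
   [-0.157, -1.0, 0.014, -0.0, -0.0, -0.166] rows>= 4
   [0.018, -1.0, 0.013, -0.0, -0.0, -0.164] rows>= 4
   [0.178, -0.927, 0.013, -0.0, -0.0, -0.156] rows>= 3
```

>>> {"fn": "drive_tool", "kwargs": {"moves": [[0.1,-1,0.01,0,0,-0.16],[0.1,-1,0.01,0,0,-0.16],[0.1,-1,0.01,0,0,-0.16],[0.1,-1,0.01,0,0,-0.16]]}}

```text
clock: 42.45
tool_pos: [0.4255, -0.0111, 0.1562]
orientation: [-180.0, -0.1, -176.6]
force: [0.2, 0.2, -0.2]
opening: 0.0612
```

```bash
python3 go.py 425.5 -302 152 203.2
```

```text
t 42.45 tcp [425.5 -11.1 156.2] [-1.800e+02 -1.000e-01 -1.766e+02] open 61.2
-> [425.5, -302.0, 152.0, 203.2]
   [0.059, -1.0, 0.015, -0.0, -0.001, -0.171] rows>= 4
   [0.22, -0.911, 0.014, -0.0, -0.001, -0.16] rows>= 3
```

>>> {"fn": "drive_tool", "kwargs": {"moves": [[0.059,-1,0.015,0,0,-0.171],[0.059,-1,0.015,0,0,-0.171],[0.059,-1,0.015,0,0,-0.171],[0.059,-1,0.015,0,0,-0.171]]}}

```text
clock: 42.85
tool_pos: [0.426, -0.1654, 0.1539]
orientation: [-180.0, -0.1, -166.6]
force: [-0.3, 0.7, -1.2]
opening: 0.0615
```

```bash
python3 go.py 425.5 -302 152 203.2
```

```text
t 42.85 tcp [ 426.  -165.4  153.9] [-1.800e+02 -1.000e-01 -1.666e+02] open 61.5
-> [425.5, -302.0, 152.0, 203.2]
   [0.214, -0.885, 0.014, -0.001, -0.002, -0.163] rows>= 3
```

>>> {"fn": "drive_tool", "kwargs": {"moves": [[0.214,-0.885,0.014,0,0,-0.163],[0.214,-0.885,0.014,0,0,-0.163],[0.214,-0.885,0.014,0,0,-0.163],[0.214,-0.885,0.014,0,0,-0.163],[0.214,-0.885,0.014,0,0,-0.163]]}}

```text
clock: 43.35
tool_pos: [0.4255, -0.3039, 0.1511]
orientation: [180.0, -0.2, -157.1]
force: [0.4, 0.7, 0.2]
opening: 0.0613
```

```bash
python3 wl.py w31 18
```

```text
t 43.4 [ 425.7 -302.8  151.3] [ 180.    -0.2 -157. ] open 61.4
[315. 153.] c [ 451.7 -366.4] size [40.9 52.4] long axis 112.9
```

View pics/w31.png

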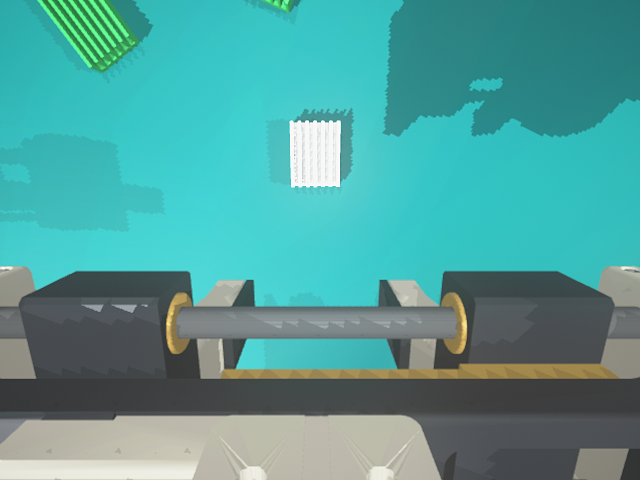

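The grey short sink is at (315,153): centre (451.7,-366.4), 52.4 x 40.9 mm.

```bash
python3 go.py 451.9 -366.4 60 202.9
```

```text
t 43.4 tcp [ 425.7 -302.8  151.3] [ 180.    -0.2 -157. ] open 61.4
-> [451.9, -366.4, 60.0, 202.9]
   [0.003, -0.459, 0.609, 0.0, -0.003, 0.002] rows>= 3
```

>>> {"fn": "drive_tool", "kwargs": {"moves": [[0.003,-0.459,0.609,0,-0.003,0.002],[0.003,-0.459,0.609,0,-0.003,0.002],[0.003,-0.459,0.609,0,-0.003,0.002],[0.003,-0.459,0.609,0,-0.003,0.002],[0.003,-0.459,0.609,0,-0.003,0.002]]}}

```text
clock: 43.9
tool_pos: [0.4525, -0.3656, 0.0606]
orientation: [180.0, -0.0, -157.0]
force: [-0.2, -0.4, 0.5]
opening: 0.0617
```

```bash
python3 go.py 451.9 -366.4 4 202.9
```

```text
t 43.9 tcp [ 452.5 -365.6   60.6] [ 180.   -0. -157.] open 61.7
-> [451.9, -366.4, 4.0, 202.9]
   [0.006, -0.003, 0.377, 0.0, -0.0, 0.001] rows>= 2
```

>>> {"fn": "drive_tool", "kwargs": {"moves": [[0.006,-0.003,0.25,0,0,0],[0.006,-0.003,0.36,0,0,0],[0.006,-0.003,0.377,0,0,0],[0.006,-0.003,0.377,0,0,0]]}}

```text
clock: 44.3
tool_pos: [0.4527, -0.3659, 0.0056]
orientation: [-179.9, 0.1, -156.9]
force: [-0.1, -1.2, 0.6]
opening: 0.0614
```

>>> {"fn": "drive_tool", "kwargs": {"moves": [[0,0,0,0,0,0],[0,0,0,0,0,0],[0,0,0,0,0,0],[0,0,0,0,0,0],[0,0,0,0,0,0]], "fingers": -1}}

```text
clock: 44.8
tool_pos: [0.4532, -0.3661, 0.0065]
orientation: [-179.9, 0.1, -156.9]
force: [-1.1, 1.3, 6.9]
opening: 0.0395
```

>>> {"fn": "drive_tool", "kwargs": {"moves": [[0,0,-0.2,0,0,0],[0,0,-0.5,0,0,0],[0,0,-0.65,0,0,0],[0,0,-0.65,0,0,0]]}}

```text
clock: 45.2
tool_pos: [0.4551, -0.3672, 0.1082]
orientation: [-179.6, 0.4, -156.9]
force: [0.1, -0.2, -0.4]
opening: 0.0393
```

```bash
python3 go.py 448 72 100 174;  python3 - <<'E'
from det import *
snap('wrist','w32')
E
```

```text
t 45.2 tcp [ 455.1 -367.2  108.2] [-179.6    0.4 -156.9] open 39.3
-> [448.0, 72.0, 100.0, 174.0]
   [-0.407, 1.0, 0.015, -0.002, 0.003, 0.179] rows>= 4
   [-0.202, 1.0, 0.016, -0.002, 0.003, 0.169] rows>= 4
   [-0.019, 0.828, 0.014, -0.001, 0.002, 0.137] rows>= 3
```

View pics/w32.png

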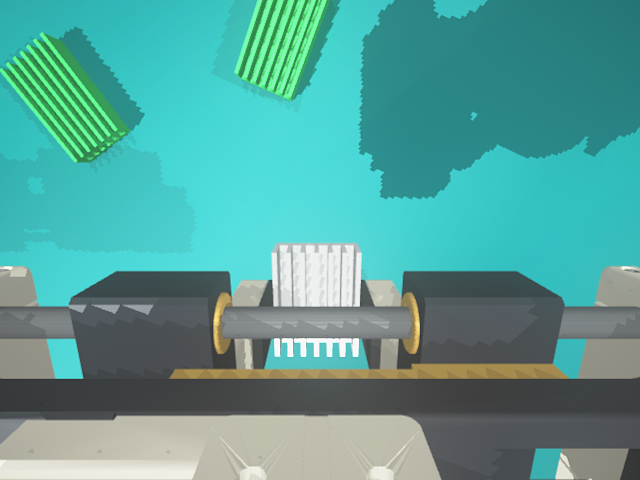

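Held. The gripper-to-sink offset is about 0. To short0.

>>> {"fn": "drive_tool", "kwargs": {"moves": [[-0.407,1,0.01,0,0.003,0.179],[-0.407,1,0.01,0,0.003,0.179],[-0.407,1,0.01,0,0.003,0.179],[-0.407,1,0.01,0,0.003,0.179]]}}

```text
clock: 45.65
tool_pos: [0.4498, -0.2014, 0.1029]
orientation: [-179.8, 0.0, -167.6]
force: [0.5, -0.5, 0.4]
opening: 0.0397
```

>>> {"fn": "drive_tool", "kwargs": {"moves": [[-0.2,1,0.01,0,0.003,0.17],[-0.2,1,0.01,0,0.003,0.17],[-0.2,1,0.01,0,0.003,0.17],[-0.2,1,0.01,0,0.003,0.17]]}}

```text
clock: 46.05
tool_pos: [0.4459, -0.0454, 0.1]
orientation: [-179.8, -0.2, -177.7]
force: [-0.5, -0.6, -0.4]
opening: 0.0392
```

```bash
python3 go.py 447.7 71 95 174
```

```text
t 46.05 tcp [445.9 -45.4 100. ] [-179.8   -0.2 -177.7] open 39.2
-> [447.7, 71.0, 95.0, 174.0]
   [-0.044, 0.775, 0.031, -0.003, -0.003, 0.139] rows>= 3
```

>>> {"fn": "drive_tool", "kwargs": {"moves": [[-0.044,0.775,0.031,-0.003,-0.003,0.139],[-0.044,0.775,0.031,-0.003,-0.003,0.139],[-0.044,0.775,0.031,-0.003,-0.003,0.139],[-0.044,0.775,0.031,-0.003,-0.003,0.139],[-0.044,0.775,0.031,-0.003,-0.003,0.139]]}}

```text
clock: 46.55
tool_pos: [0.4468, 0.0711, 0.094]
orientation: [-179.9, -0.1, 174.1]
force: [-0.3, -1.3, 1.2]
opening: 0.0398
```

```bash
python3 go.py 447.7 71 55 174
```

```text
t 46.55 tcp [446.8  71.1  94. ] [-1.799e+02 -1.000e-01  1.741e+02] open 39.8
-> [447.7, 71.0, 55.0, 174.0]
   [-0.006, 0.0, 0.26, -0.001, -0.002, 0.002] rows>= 1
```

>>> {"fn": "drive_tool", "kwargs": {"moves": [[-0.004,0,0.26,0,0,0.002],[-0.004,0,0.26,0,0,0.002],[-0.004,0,0.26,0,0,0.002],[-0.004,0,0.26,0,0,0.002]]}}

```text
clock: 46.95
tool_pos: [0.4479, 0.0706, 0.0559]
orientation: [-179.9, -0.1, 173.9]
force: [0.1, 0.3, -0.7]
opening: 0.0398
```

```bash
python3 go.py 447.7 71 31 174
python3 - <<'E'
from det import *
snap('wrist','w33')
E
```

```text
t 46.95 tcp [447.9  70.6  55.9] [-1.799e+02 -1.000e-01  1.739e+02] open 39.8
-> [447.7, 71.0, 31.0, 174.0]
   [0.001, 0.003, 0.166, -0.001, -0.001, -0.001] rows>= 1
```

View pics/w33.png

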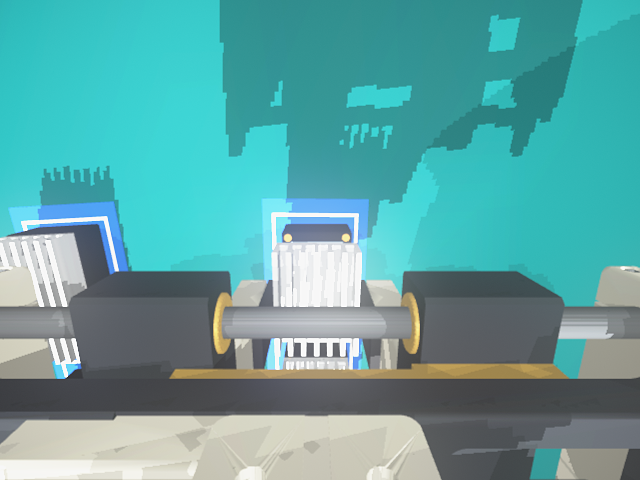

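Laterally centred: dots and sink at column 317, with the same front gap as the previous good placements. Lowering.

>>> {"fn": "drive_tool", "kwargs": {"moves": [[0.001,0.002,0.1,0,0,0],[0.001,0.002,0.15,0,0,0],[0.001,0.002,0.168,0,0,0],[0.001,0.002,0.171,0,0,0],[0.001,0.002,0.171,0,0,0]]}}

```text
clock: 47.5
tool_pos: [0.4482, 0.0712, 0.0308]
orientation: [-180.0, -0.0, 174.0]
force: [0.4, 1.6, 0.4]
opening: 0.0398
```

```bash
python3 go.py 447.7 71 30.2 174
```

```text
t 47.5 tcp [448.2  71.2  30.8] [-180.   -0.  174.] open 39.8
-> [447.7, 71.0, 30.2, 174.0]
   [0.003, -0.002, 0.004, -0.0, -0.0, -0.001] rows>= 1
```

>>> {"fn": "drive_tool", "kwargs": {"moves": [[0.002,-0.001,0.005,0,0,0],[0.002,-0.001,0.005,0,0,0]]}}

```text
clock: 47.7
tool_pos: [0.4482, 0.0713, 0.0305]
orientation: [180.0, 0.0, 174.0]
force: [-0.3, -0.3, 3.0]
opening: 0.0397
```

>>> {"fn": "drive_tool", "kwargs": {"moves": [[0,0,0,0,0,0],[0,0,0,0,0,0],[0,0,0,0,0,0]], "fingers": 0.2}}

```text
clock: 48.0
tool_pos: [0.4482, 0.0713, 0.0305]
orientation: [180.0, 0.0, 174.0]
force: [-0.6, -0.7, -0.6]
opening: 0.0519
```

>>> {"fn": "drive_tool", "kwargs": {"moves": [[0,0,-0.2,0,0,0],[0,0,-0.5,0,0,0],[0,0,-0.95,0,0,0],[0,0,-0.95,0,0,0],[0,0,-0.95,0,0,0]]}}

```text
clock: 48.5
tool_pos: [0.4498, 0.0722, 0.1763]
orientation: [179.8, 0.3, 174.0]
force: [0.1, 0.0, -0.3]
opening: 0.0523
```

```bash
python3 go.py 530 180 270 174
```

```text
t 48.5 tcp [449.8  72.2 176.3] [179.8   0.3 174. ] open 52.3
-> [530.0, 180.0, 270.0, 174.0]
   [-0.46, 0.773, -0.619, 0.004, 0.005, -0.0] rows>= 4
```

>>> {"fn": "drive_tool", "kwargs": {"moves": [[0.015,0.46,0.015,0.003,0.005,0],[0.015,0.46,0.015,0.003,0.005,0],[0.015,0.46,0.015,0.003,0.005,0],[0.015,0.46,0.015,0.003,0.005,0]]}}

```text
clock: 48.9
tool_pos: [0.4541, 0.141, 0.1731]
orientation: [-180.0, -0.1, 174.0]
force: [-0.2, 0.0, 0.1]
opening: 0.0525
```

```bash
python3 wl.py w34 42
python3 - <<'E'
import cv2
im=cv2.imread('pics/w34.png')
c=im[0:270,60:420];cv2.imwrite('pics/w34c.png',cv2.resize(c,None,fx=2.2,fy=2.2,interpolation=cv2.INTER_NEAREST))
im=im[95:205,260:370];cv2.imwrite('pics/w34d.png',cv2.resize(im,None,fx=5,fy=5,interpolation=cv2.INTER_NEAREST))
E
```

```text
t 48.95 [454.1 140.6 173.3] [-1.80e+02 -1.00e-01  1.74e+02] open 52.6
[147. 254.] c [602.5 143.1] size [31.4 48.9] long axis 176.5
[313.  236.5] c [455.7 142.5] size [48.6 61.7] long axis 83.8
[129.  165.6] c [598.9  67.9] size [49.5 76.6] long axis 86.9
[313.5 150.5] c [447.6  71.1] size [48.3 59. ] long axis 83.5
```

View pics/w34c.png

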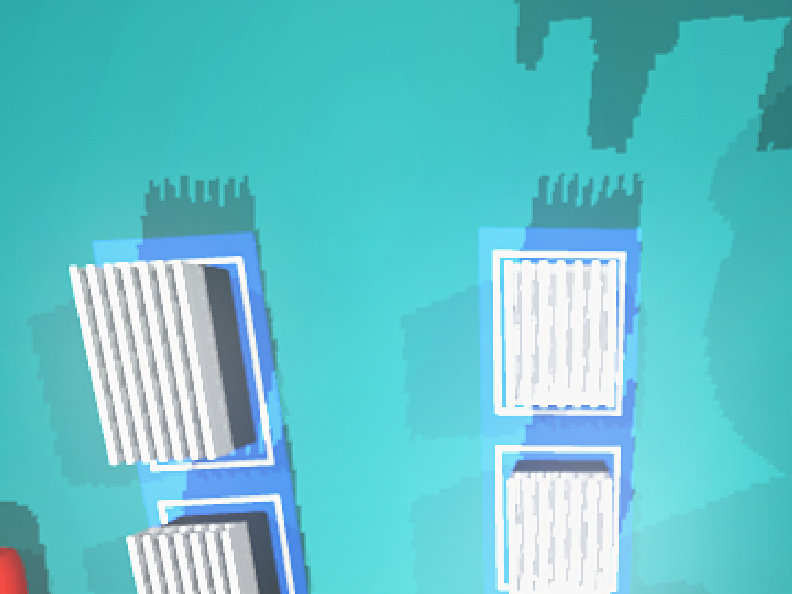

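View pics/w34d.png

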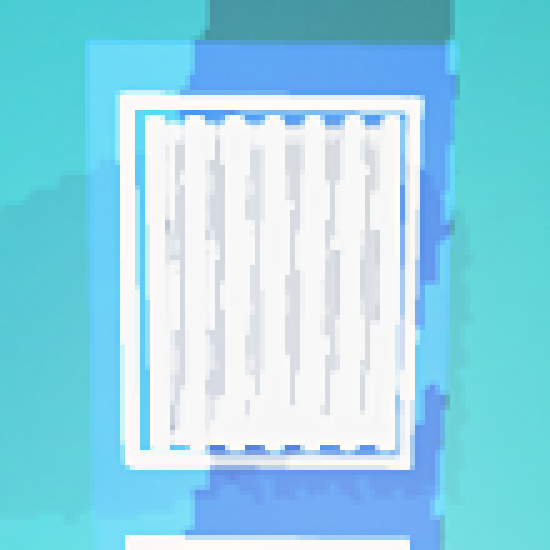

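All four stacks look flush. I'll retreat upward and check with the side and top cameras that everything is still in place.

>>> {"fn": "drive_tool", "kwargs": {"moves": [[0,0,-1,0,0,0],[0,0,-1,0,0,0],[0,0,-1,0,0,0],[0,0,-1,0,0,0],[0,0,-1,0,0,0]]}}

```text
clock: 49.45
tool_pos: [0.4543, 0.1401, 0.324]
orientation: [179.9, 0.0, 173.9]
force: [0.2, 1.1, -1.2]
opening: 0.0528
```

>>> {"fn": "drive_tool", "kwargs": {"moves": [[0,-1,0,0,0,0],[0,-1,0,0,0,0],[0,-1,0,0,0,0],[0,-1,0,0,0,0]]}}

```text
clock: 49.85
tool_pos: [0.4363, -0.0138, 0.3223]
orientation: [-180.0, -0.1, 173.6]
force: [0.5, 0.7, 0.8]
opening: 0.0526
```

>>> {"fn": "drive_tool", "kwargs": {"moves": [[0,-1,0,0,0,0],[0,-1,0,0,0,0],[0,-1,0,0,0,0],[0,-1,0,0,0,0],[0,-1,0,0,0,0]]}}

```text
clock: 50.35
tool_pos: [0.4185, -0.1642, 0.3207]
orientation: [-180.0, -0.3, 173.4]
force: [0.3, 0.2, 0.4]
opening: 0.0525
```

Run:
```python
from det import *
T=snap('top','t35');S=snap('side','s35')
im=cv2.cvtColor(S['pixels'],cv2.COLOR_RGB2BGR)[200:400,190:450];cv2.imwrite('pics/s35c.png',cv2.resize(im,None,fx=3,fy=3,interpolation=cv2.INTER_CUBIC))
im=cv2.cvtColor(T['pixels'],cv2.COLOR_RGB2BGR)[160:340,120:520];cv2.imwrite('pics/t35c.png',cv2.resize(im,None,fx=2,fy=2,interpolation=cv2.INTER_CUBIC))
for n,s in(('top',T),('side',S)):
    for k,roi in(('sink',(200,200,300,320) if n=='top' else (240,240,420,370)),):
        for c in blobs(s,k,60,roi)[0]:
            P=np.array([ray(s,*p,.042)[:2]*1000 for p in c[:,0]],np.float32);R=cv2.minAreaRect(P);print(n,np.round(R[0]),np.round(R[1]),round(R[2]))
```

```text
top [465.   2.] [162.  19.] 3
top [598.  67.] [81. 49.] 89
top [603. 164.] [82. 52.] 87
side [450. 121.] [146.  43.] 84
side [603. 125.] [190.  46.] 87
side [712.  -0.] [40. 20.] 15
```

View pics/s35c.png

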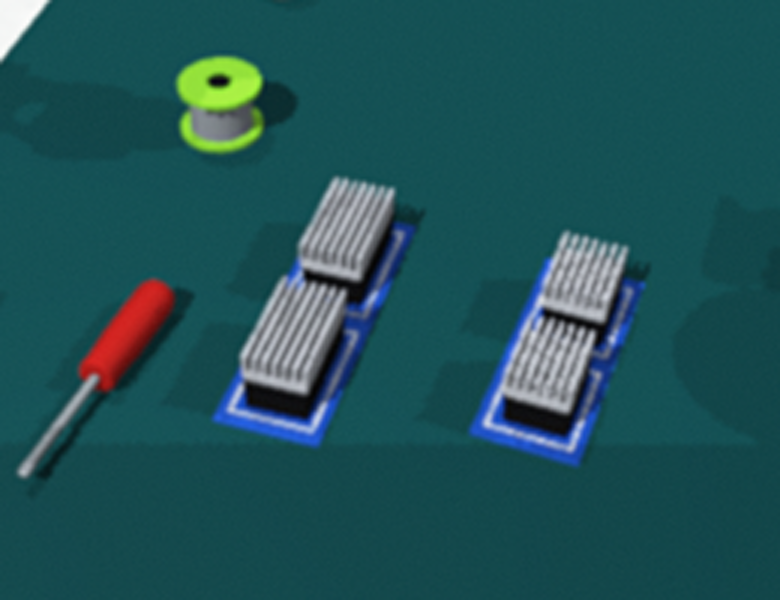

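View pics/t35c.png

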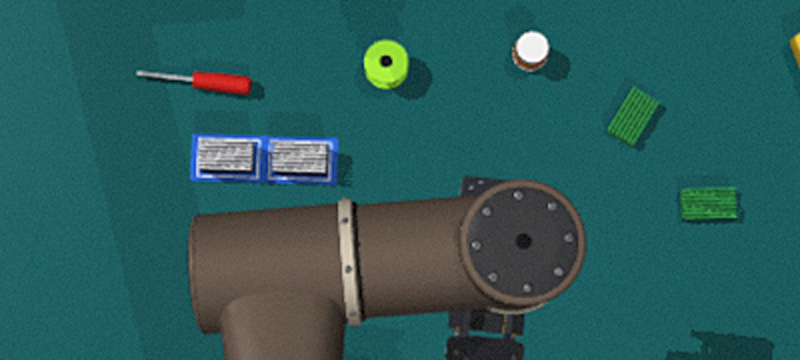

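Both views show four flush stacks inside their outlines, with the spool, screwdriver and jar in place and the greens untouched. Handing in.

```bash
python3 -c "
from h import *
print(ticket.close_job(), sensors.get_obs()['clock'])"
```

```text
the job is handed in; nothing more can be done
the job is handed in; nothing more can be done
```

I stood all four modules in the outlines of their own length and set the matching grey heat sink on each, fins up. I then handed the job in at about 50 s on the robot clock, well under the 210 s limit. The handing-in call gave no verdict.

- **Modules:** The long ones measured about 3 mm and 1 mm off their outline centres, against the 6 mm limit. The short ones looked centred in their outlines, but I did not compute an offset for them.
- **Sinks:** Seen from straight above, no black module edge showed around any of the four. Three sinks matched their module centres to about 1 mm.
- **Disagreement:** The second long stack (left end of the strip, as the top camera shows it) measured about 1.4 mm off along its length. The arm's position at release suggested almost none, and either figure is within the 3.5 mm limit.
- **Final views:** The side view showed four flat stacks. In the top view the arm hid the short strip, so I could only check the long strip there. The spool, screwdriver and flux jar looked unmoved by eye, I left the green look-alikes alone, and no grey sinks were left over.
- **Events:** I saw no module knocked aside and no grip slip.

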